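# Walk the marking block to its cleat and stamp the basket base

## Robot

A 7-joint arm with a two-finger parallel gripper is mounted at the origin on the work surface. World frame = base frame: x ahead of the robot, y to its left, z up, the work surface at z = 0. Lengths are in m, angles in rad, forces in N, time in s.
With the tool pointing down it reaches from about 0.4 to 0.85 m from the base axis. Payload 4.4 kg.
Tool frame: the origin (TCP) lies between the finger pads; the fingertips stand 19 mm ahead of it and the grasp point (between the pads) is the TCP; y points along the fingers, z is the direction in which the jaws open and shut, and the axes are right-handed (so a half turn about y gives the same grasp; the last joint's range is limited). The gripper opens to 94 mm and grips with 3 to 60 N. Pads are 16 mm wide; open, the fingers measure 119 mm over their backs; the gripper's body (75 mm by 177 mm) begins 78 mm behind the grasp point.
Start: joints at [1.249, 0.628, 0.038, 1.517, -0.027, 0.996, -0.02], TCP at [0.164, -0.629, 0.224] pointing down, gripper open.
Joint ranges: [-3.06, 3.06], [-0.37, 2.12], [-1.25, 1.32], [0.18, 2.47], [-1.1, 4.24], [0.23, 1.98], [-2.94, 2.94]. Speed limits (rad/s): [2.57, 2.57, 3.14, 3.14, 3.14, 3.14, 3.14].

## Interface

Orientations are given as a rotation vector (axis times angle).
In Python, from workcell import bot, read_camera, camera_model, ticket gives the robot as it stands. The module is installed in compiled form; this text tells all that it offers.
- The arm moves only by the tool step_arm, never from a script. Its argument "targets" is a list of rows, each an object of numbers: "wx", "wy", "wz": the turn, a rotation vector about the world's x, y, z in rad; "x", "y", "z": the shift along the world's x, y, z in cm; "claw": the opening, from 0 (shut) to 1 (fully open). In form: [{"wx": .., "wy": .., "wz": .., "x": .., "y": .., "z": .., "claw": ..}, ...]. A call has 1 to 12 rows; each row is the pose to reach, as a shift and turn from the pose commanded when the call began; what a row does not reach only later rows make up. A row lasts 1/8 s, in which the tool goes at most 62.5 mm and 10.7 degrees, less where a joint would pass 70% of its speed; a pose out of reach is approached as far as the arm can. A call with a gripper value outside its range is refused whole. The fingers move at their own pace and stop on an object; "force" is the grip in N (left out, the last holds). Time passes only in rows, so rows that repeat a pose let the fingers close. It gives the time, the measured TCP pose, the force and the opening at its end, in the units of the state.
- bot.state(): the state, without advancing time (a new reading comes with each control period).
- read_camera(name): name is "side" or "top" or "wrist"; returns (picture, depth): 400x640x3 uint8, red, green, blue; 400x640 float32, m along the optical axis (not along the pixel's ray), 0 where there is no reading.
- camera_model(name): a dict with "fx", "fy", "cx", "cy" (pixels), "k1" (the pictures are not rectified: a ray, as slopes to the right and down, at radius r is drawn at 1 + k1 r^2 times it, then the intrinsics apply), "position" and "orientation" of the camera in the world; the wrist camera has in their place "tool_from_camera" (4x4, takes a point from camera to tool coordinates, whose origin is the TCP and whose axes are the tool frame's). Camera axes: x right, y down, z forward; pixel columns grow to the right and rows downward; lengths in m; the calibration is good to about 2 mm. A picture is of the moment at which its call begins: read the wrist's pose just before it. camera_model takes no time and is no camera call.
- ticket.finish_job(): hands the job in, once; it reports no verdict.
The state is a dict: "time": time; "q": joint angles; "qvel": joint speeds; "joint_torque": joint torques, N m; "position": TCP position; "ee_rot": TCP orientation; "ft_force": force on the tool from outside, world axes, zero at the start; "moment": the same for the moment, N m; "opening": finger opening in m.
Only numpy, scipy, OpenCV 4.12 (cv2) and the standard library are available. Lean on these libraries where they do the work, as an engineer would, in place of code of your own. Each camera call takes 0.05 s, during which the arm holds its last target.

## Task

Walk the heavy marking block forward until its front is flush against the wooden cleat, by pushing its two rear corners in turn, left first and at least left, right, left, each until that side clearly leads, never slewing it far round. Then take the stamp from its rest, stand it upright on the cork mat and let go, take it again from above and press it squarely on the middle of the block's sprung disc so that this sinks about half of its 10 mm travel, hold a moment, and lift it straight off without sliding. Leave the stamp standing on the cork mat, the block still home and the other goods where they were.

Things in the scene. Friction and masses are not known exactly. Their poses are not given: they have to be found in the camera images.
- block: Heavy dark wooden block, 120 (x) by 160 (y) by 50 mm high, about 1.6 kg, too wide to grip, loose on the table. Flush steel straps on its rear (-x) corners; a round pale disc on a black rubber spring on top. Origin: centre of underside; +x is its front, +y its left. A forward push on a rear corner, 60 mm from the middle, turns it about 1 rad per 150 mm pushed; its centre goes about two thirds as far
- block_front_left (a point): lower front left corner of the block (+60, +80, 0 mm in its frame)
- block_front_right (a point): lower front right corner of the block (+60, -80, 0 mm in its frame)
- cleat_diagonal (a point): point on the middle of the cleat's top whose x axis is turned 45 degrees to the left of the cleat's x; it only serves to tell to which side the block is turned: block straight, 0.785 rad between the two x axes; more, its left side leads; less, its right side leads
- cleat: Fixed wooden stop bar, 25 (x) by 190 (y) by 30 mm high. Origin: centre of its underside; its stop face is at x = -12.5 mm of its frame and faces the block; +x is the way the block is to be walked, away from the robot. The block starts 55 to 75 mm short of it, roughly centred on it, straight or with its left side a little behind
- disc (a joint): how far the sprung wooden disc on the block has been pressed down, 0 (free) to 0.010 m (bottomed), about 2.5 N per mm
- disc_top (a point): centre of the top face of the disc: 110 mm in diameter, 10 mm thick, its top 70 mm over the table when not pressed; above the centre of the block
- stamp: Hand stamp, 130 mm long, 0.35 kg: square flat steel foot 56 x 56 x 22 mm and square pale wooden handle 30 x 30 mm, from 22 to 130 mm above the foot's face. Origin: centre of the foot's flat face; +z runs along the handle to its free end, x and y are square to its sides. It starts lying in its rest, the handle end 15 degrees above level
- cradle: Fixed wooden rest of the stamp, 145 x 62 mm, some 75 mm high. Origin: centre of underside; +x is the level direction in which the handle end points. The handle lies on a rib 22 mm wide, free above and at both sides, so that fingers can straddle handle and rib; the foot's face is against an upright end board. Its base is 14 mm high
- mat: Fixed round cork mat, 130 mm in diameter, 5 mm thick. Origin: centre of its underside
- basket_far: bystander: small round straw basket, 120 mm across, 65 mm high; origin centre of underside
- basket_left: bystander: round basket, 144 mm across, 60 mm high; origin centre of underside
- lidded: bystander: small lidded round basket with a wooden knob, 90 mm across, 90 mm high; origin centre of underside
- blanks: bystander: stack of three wooden discs, 90 mm across, 27 mm high; origin centre of underside
- mallet: bystander: wooden mallet, 240 mm long, lying; origin under its middle, handle to its -x
- awl: bystander: awl, 170 mm long, lying; origin under its middle, handle to its -x

How it is judged:
By the outcome, as a careful person would: the job done as asked, in the order asked, and still so for the second after the job is handed in, with the robot touching nothing.
It also fails if it takes over 72 s, if anything falls off the work surface, if the arm or the gripper's body presses on something with over 40 N, if the wrist force passes 120 N, or if a joint passes its speed limit or range.

## Working session

There is one attempt and no reset: what is moved stays moved. The work goes in short steps, Python scripts to look and compute and a tool call to move; the robot and the scene stay as the last step left them, time stands still between calls to the robot, and variables do not carry over. Pictures are saved under pics/ and viewed, and the job is handed in when it is done.

Besides the shell and the picture viewer there is one more tool, called after ">>>" as name(argument=value, ...), one argument or row to a line, values as JSON. step_arm: Moves the arm, as the interface text tells. Its arguments: {"type":"object","properties":{"targets":{"type":"array"},"force":{"type":"number"}},"required":["targets"]}

```bash
mkdir -p pics
cat > h.py <<'E'
import numpy as np, cv2
from scipy.spatial.transform import Rotation as R
from workcell import bot, read_camera, camera_model, ticket
def cam(name):
    s=bot.state(); p,d=read_camera(name); return s,p,d
def pose(name,s=None):
    m=camera_model(name)
    if name=='wrist':
        T=np.array(m['tool_from_camera']); Rw=R.from_rotvec(s['ee_rot']).as_matrix()
        return Rw@T[:3,:3], Rw@T[:3,3]+np.array(s['position'])
    o=np.array(m['orientation'])
    Rm=o if o.shape==(3,3) else R.from_rotvec(o).as_matrix()
    return Rm,np.array(m['position'])
def rays(name,uv,s=None):
    m=camera_model(name); uv=np.atleast_2d(np.array(uv,float))
    K=np.array([[m['fx'],0,m['cx']],[0,m['fy'],m['cy']],[0,0,1]])
    D=np.array([m['k1'],0,0,0,0.])
    n=cv2.undistortPoints(uv.reshape(-1,1,2),K,D).reshape(-1,2)
    Rm,t=pose(name,s)
    return t,np.c_[n,np.ones(len(n))]@Rm.T
def onplane(name,uv,z,s=None):
    t,r=rays(name,uv,s); k=(z-t[2])/r[:,2]; return t+r*k[:,None]
def cloud(name,d,s=None):
    h,w=d.shape; v,u=np.mgrid[:h,:w]
    t,r=rays(name,np.c_[u.ravel(),v.ravel()],s)
    return (t+r*d.ravel()[:,None]).reshape(h,w,3)
def save(n,p): cv2.imwrite('pics/'+n,cv2.cvtColor(p,cv2.COLOR_RGB2BGR))
E
python3 - <<'E'
from h import *
print(bot.state())
for n in('top','side','wrist'):
    m=camera_model(n);print(n,m)
    s,p,d=cam(n);save(n+'0.png',p);np.savez('/tmp/%s0.npz'%n,p=p,d=d)
E
```

```text
{'time': 0.0, 'q': array([ 1.2492054 ,  0.62932465,  0.03846617,  1.51834673, -0.02697657,
        0.99633595, -0.01997289]), 'qvel': array([ 0.00117009, -0.000213  ,  0.00143781, -0.00059196, -0.0010297 ,
       -0.00029683, -0.00024535]), 'joint_torque': array([ 4.83540555e-05, -5.49728107e+01,  1.14352327e+00, -1.86630750e+01,
       -5.21604123e-02,  2.36076739e-02,  1.50312080e-04]), 'position': array([ 0.16430343, -0.62823309,  0.2235753 ]), 'ee_rot': array([-0.26849192,  2.08720314, -2.08326656]), 'ft_force': array([ 0.08836081,  0.67556288, -0.08476348]), 'moment': array([-0.00824665,  0.01735306, -0.03625398]), 'opening': 0.09373885121829721}
top {'fx': 439.91833999706506, 'fy': 439.91833999706506, 'cx': 318.3378202577107, 'cy': 192.53298685233233, 'k1': 0.0013519984177650403, 'position': array([ 0.46430644, -0.01640467,  1.20723265]), 'orientation': array([-2.16201519,  2.22112808, -0.09461341])}
side {'fx': 476.0518447623781, 'fy': 476.0518447623781, 'cx': 317.3351102023083, 'cy': 192.37078381924312, 'k1': -0.07511420515239532, 'position': array([-0.23395869,  0.7506236 ,  0.80941841]), 'orientation': array([-0.97640795,  2.2808881 , -1.23482434])}
wrist {'fx': 280.07947265243064, 'fy': 280.07947265243064, 'cx': 316.6818295109887, 'cy': 198.09316679456848, 'k1': -0.010741276615846182, 'tool_from_camera': array([[-5.35789328e-04,  9.68777396e-01,  2.47931583e-01,
        -7.22193499e-02],
       [ 1.12750609e-03, -2.47930876e-01,  9.68777069e-01,
        -1.58926189e-01],
       [ 9.99999221e-01,  7.98604786e-04, -9.59463700e-04,
         6.37482417e-04],
       [ 0.00000000e+00,  0.00000000e+00,  0.00000000e+00,
         1.00000000e+00]])}
```

View pics/top0.png

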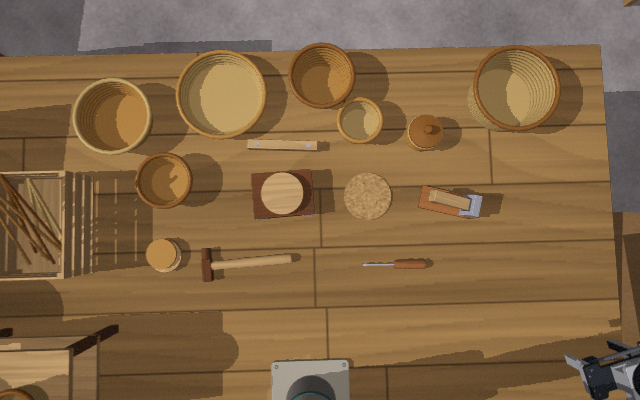

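View pics/side0.png

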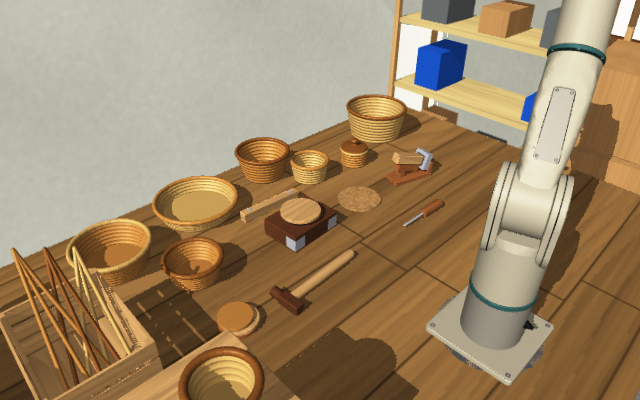

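View pics/wrist0.png

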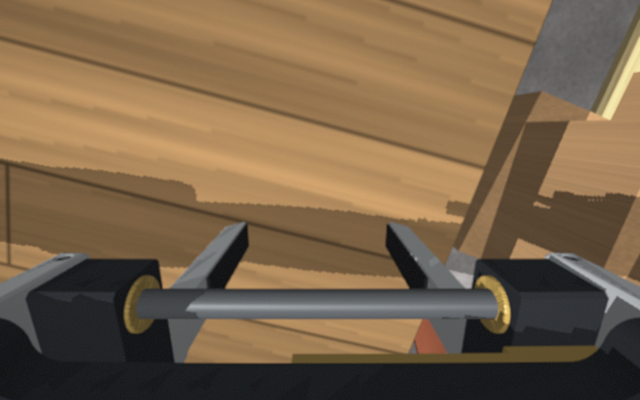

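The top view shows the block at about (283,194), the cleat at (283,145), the mat at (368,196) and the cradle at (450,202) with the foot to the right. The mallet lies behind the block at (245,263) and the awl at (395,264). The side view shows the block's two steel straps.

Run:
```python
from h import *
f=np.load('/tmp/top0.npz');p=f['p'];d=f['d']
c=cv2.resize(p[125:285,190:500],None,fx=2.5,fy=2.5,interpolation=cv2.INTER_CUBIC);save('crop0.png',c)
X=cloud('top',d)
np.set_printoptions(precision=4,suppress=True)
# table check
print('table z',np.median(X[300,420:500,2]), X[222,340])
z=X[...,2]
def comp(name,box,lo,hi):
    v0,v1,u0,u1=box
    m=np.zeros(z.shape,np.uint8); m[v0:v1,u0:u1]=((z[v0:v1,u0:u1]>lo)&(z[v0:v1,u0:u1]<hi))
    m=cv2.morphologyEx(m,cv2.MORPH_OPEN,np.ones((3,3)))
    n,l,st,_=cv2.connectedComponentsWithStats(m)
    if n<2: print(name,'none');return
    i=1+np.argmax(st[1:,4]); mm=(l==i).astype(np.uint8)
    cs,_=cv2.findContours(mm,cv2.RETR_EXTERNAL,cv2.CHAIN_APPROX_NONE)
    zz=np.median(z[l==i]); cc=max(cs,key=len).reshape(-1,2)
    P=onplane('top',cc,zz)[:,:2]
    r=cv2.minAreaRect((P*1000).astype(np.float32))
    print(name,'z',zz,'rect',r,'npx',st[i,4])
    return P
comp('cleat',(130,160,235,330),.018,.04)
comp('block',(160,230,240,325),.04,.058)
comp('blockall',(160,230,240,325),.03,.09)
P=comp('disc',(160,230,240,325),.062,.09); print('disc circ',cv2.minEnclosingCircle((P*1000).astype(np.float32)))
P=comp('mat',(160,230,335,400),.0025,.02); print('mat circ',cv2.minEnclosingCircle((P*1000).astype(np.float32)))
comp('cradle base',(170,235,405,495),.008,.022)
comp('cradle all',(170,235,405,495),.008,.2)
comp('high',(170,235,405,495),.055,.2)
comp('mallet',(240,290,195,310),.005,.2)
```

```text
table z -0.00217075252612986 [ 0.4684 -0.0922 -0.0002]
cleat z 0.028517067678158647 rect ((681.6317138671875, 59.791358947753906), (189.42205810546875, 26.57107162475586), 87.01161193847656) npx 666
block z 0.048457047976836365 rect ((550.2588500976562, 10.11146354675293), (65.80923461914062, 121.69380950927734), 88.70143127441406) npx 666
blockall z 0.06327083140778922 rect ((546.2109375, 59.22422790527344), (118.92535400390625, 157.79324340820312), 3.410470724105835) npx 2747
disc z 0.06830194942694601 rect ((547.4939575195312, 60.14051818847656), (106.74856567382812, 106.2001953125), 43.631465911865234) npx 1382
disc circ ((547.8096313476562, 60.3094367980957), 54.76323318481445)
mat z 0.004668790857726313 rect ((506.2981872558594, -154.80551147460938), (19.17490577697754, 19.167888641357422), 88.45061492919922) npx 43
mat circ ((506.9609069824219, -154.1873779296875), 12.621341705322266)
cradle base z 0.012444986527302304 rect ((519.4122924804688, -366.5662536621094), (113.15802001953125, 61.3023567199707), 74.40235900878906) npx 426
cradle all z 0.07056800922162365 rect ((511.2524719238281, -375.32000732421875), (158.65042114257812, 64.09386444091797), 78.4483642578125) npx 1365
high z 0.07900124408474563 rect ((508.92218017578125, -384.1775207519531), (135.45999145507812, 56.443965911865234), 81.52018737792969) npx 767
mallet z 0.022170419325646895 rect ((362.46673583984375, 163.099609375), (239.39425659179688, 86.98977661132812), 88.38042449951172) npx 1093
```

View pics/crop0.png

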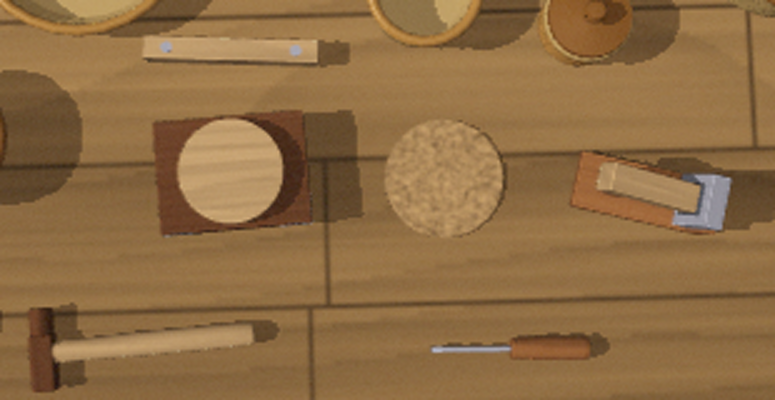

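```bash
cat >> h.py <<'E'
np.set_printoptions(precision=4,suppress=True)
CL=None
def top_points(d,name='top',s=None): return cloud(name,d,s)
def blockpose(p,d,verbose=True):
    X=cloud('top',d); z=X[...,2]+0.0015
    g=(X[...,0]>.42)&(X[...,0]<.70)&(X[...,1]>-.06)&(X[...,1]<.19)
    # disc: circle on plane z=.07
    def biggest(m):
        n,l,st,_=cv2.connectedComponentsWithStats(m.astype(np.uint8)); i=1+np.argmax(st[1:,4]); return l==i
    dm=biggest(cv2.morphologyEx((g&(z>.062)&(z<.08)).astype(np.uint8),cv2.MORPH_OPEN,np.ones((3,3))))
    cs,_=cv2.findContours(dm.astype(np.uint8),cv2.RETR_EXTERNAL,cv2.CHAIN_APPROX_NONE)
    P=onplane('top',max(cs,key=len).reshape(-1,2),.07)[:,:2]
    (cx,cy),r=cv2.minEnclosingCircle((P*1000).astype(np.float32))
    m=P.mean(0)
    # block: dark brown pixels or higher than .035 ; top face plane .05
    bm=g&(z>.042)&(z<.056)&(p[...,0].astype(int)<150)
    Q=onplane('top',np.argwhere(bm)[:,::-1],.05)[:,:2]
    Q=np.r_[Q,P]
    rect=cv2.minAreaRect((Q*1000).astype(np.float32))
    (bx,by),(w,h),a=rect
    if w>h: a-=90; w,h=h,w
    if verbose: print('disc enc',cx,cy,r,'mean',m*1000,'block',bx,by,'size',w,h,'yaw deg',a)
    return m,np.array([bx,by])/1000,a
E
python3 - <<'E'
from h import *
f=np.load('/tmp/top0.npz');p=f['p'];d=f['d']
blockpose(p,d)
s=bot.state(); print(R.from_rotvec(s['ee_rot']).as_matrix())
# side view check
f=np.load('/tmp/side0.npz');ps=f['p'];
save('side_crop.png',cv2.resize(ps[170:260,220:420],None,fx=4,fy=4,interpolation=cv2.INTER_CUBIC))
# mat by colour? use texture: circle from edges at z=.005
g=cv2.cvtColor(p,cv2.COLOR_RGB2GRAY)
hsv=cv2.cvtColor(p,cv2.COLOR_RGB2HSV); print('mat hsv',hsv[190:200,360:375].reshape(-1,3).mean(0),'table',hsv[215:225,400:412].reshape(-1,3).mean(0),hsv[175:185,330:340].reshape(-1,3).mean(0))
c=cv2.HoughCircles(cv2.resize(g[160:235,335:405],None,fx=4,fy=4,interpolation=cv2.INTER_CUBIC),cv2.HOUGH_GRADIENT,1,200,param1=100,param2=15,minRadius=80,maxRadius=110)
print(c)
if c is not None:
  u=335+c[0,0,0]/4-.375;v=160+c[0,0,1]/4-.375;print('mat',u,v,onplane('top',[u,v],.005), 'edge r',np.linalg.norm(onplane('top',[u,v],.005)-onplane('top',[u+c[0,0,2]/4,v],.005)))
E
```

```text
disc enc 547.2896118164062 60.13471221923828 54.8253059387207 mean [548.9272  60.7105] block 547.4379272460938 60.23151397705078 size 119.65483093261719 159.5014190673828 yaw deg 3.34024977684021
[[-0.9675 -0.0003  0.253 ]
 [-0.253   0.0014 -0.9675]
 [-0.     -1.     -0.0014]]
mat hsv [ 16.86   121.9867 174.68  ] table [ 16.675  134.9083 151.65  ] [ 16.41 137.96 133.01]
[[[134.5 147.5  89.7]]]
mat 368.25 196.5 [[ 0.536  -0.1716  0.005 ]] edge r 0.061641546550324555
```

View pics/side_crop.png

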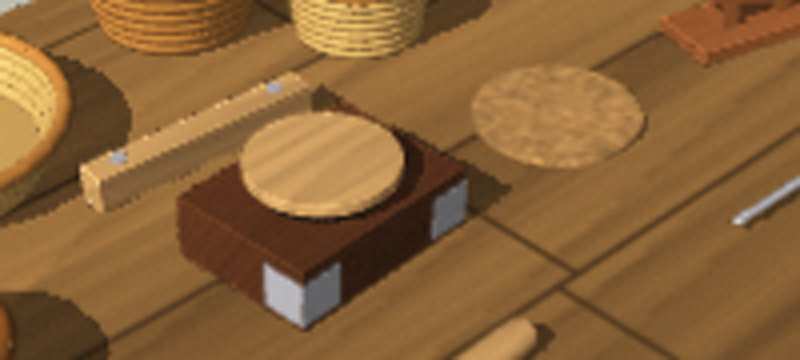

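>>> step_arm(
  targets=[
    {"x":13,"y":14,"z":0,"wz":-0.15,"claw":0},
    {"x":26,"y":28,"z":0,"wz":-0.308,"claw":0},
    {"x":26,"y":28,"z":0,"wz":-0.308,"claw":0},
    {"x":26,"y":28,"z":0,"wz":-0.308,"claw":0},
    {"x":26,"y":28,"z":0,"wz":-0.308,"claw":0},
    {"x":28.5,"y":50,"z":-5,"wz":-0.308,"claw":0},
    {"x":28.5,"y":50,"z":-5,"wz":-0.308,"claw":0},
    {"x":28.5,"y":50,"z":-5,"wz":-0.308,"claw":0},
    {"x":28.5,"y":74.7,"z":-8,"wz":-0.308,"claw":0},
    {"x":28.5,"y":74.7,"z":-8,"wz":-0.308,"claw":0},
    {"x":28.5,"y":74.7,"z":-8,"wz":-0.308,"claw":0},
    {"x":28.5,"y":74.7,"z":-8,"wz":-0.308,"claw":0},
  ],
  force=30,
)

```text
schema error: expected keys wx, wy, wz, x, y, z, claw
```

>>> step_arm(
  targets=[
    {"wx":0,"wy":0,"x":13,"y":14,"z":0,"wz":-0.15,"claw":0},
    {"wx":0,"wy":0,"x":26,"y":28,"z":0,"wz":-0.308,"claw":0},
    {"wx":0,"wy":0,"x":26,"y":28,"z":0,"wz":-0.308,"claw":0},
    {"wx":0,"wy":0,"x":26,"y":28,"z":0,"wz":-0.308,"claw":0},
    {"wx":0,"wy":0,"x":26,"y":28,"z":0,"wz":-0.308,"claw":0},
    {"wx":0,"wy":0,"x":28.5,"y":50,"z":-5,"wz":-0.308,"claw":0},
    {"wx":0,"wy":0,"x":28.5,"y":50,"z":-5,"wz":-0.308,"claw":0},
    {"wx":0,"wy":0,"x":28.5,"y":50,"z":-5,"wz":-0.308,"claw":0},
    {"wx":0,"wy":0,"x":28.5,"y":74.7,"z":-8,"wz":-0.308,"claw":0},
    {"wx":0,"wy":0,"x":28.5,"y":74.7,"z":-8,"wz":-0.308,"claw":0},
    {"wx":0,"wy":0,"x":28.5,"y":74.7,"z":-8,"wz":-0.308,"claw":0},
    {"wx":0,"wy":0,"x":28.5,"y":74.7,"z":-8,"wz":-0.308,"claw":0},
  ],
  force=30,
)

```text
time: 1.65
position: [0.4428, 0.0274, 0.1571]
ee_rot: [-0.058, -2.195, 2.195]
ft_force: [1.0, 0.5, 0.3]
opening: 0.0006
```

>>> step_arm(
  targets=[
    {"wx":0,"wy":0,"wz":0,"x":0,"y":0,"z":0,"claw":0},
  ],
)

```text
time: 1.78
position: [0.4424, 0.0312, 0.1567]
ee_rot: [-0.044, -2.202, 2.198]
ft_force: [-0.4, -0.7, 0.5]
opening: 0.0005
```

Run:
```python
from h import *
s=bot.state();print(s['position'],R.from_rotvec(s['ee_rot']).as_matrix(),s['q'],s['ft_force'])
```

```text
[0.4424 0.0312 0.1567] [[-0.9991 -0.0011 -0.0413]
 [ 0.0413  0.002  -0.9991]
 [ 0.0012 -1.     -0.0019]] [-0.2036  0.4531  0.0988  2.1439 -0.0868  0.5491 -1.6527] [-0.3662 -0.724   0.4538]
```

>>> step_arm(
  targets=[
    {"wx":0,"wy":0,"wz":0,"x":1,"y":5,"z":-3,"claw":0},
    {"wx":0,"wy":0,"wz":0,"x":1,"y":8.6,"z":-5,"claw":0},
    {"wx":0,"wy":0,"wz":0,"x":1,"y":8.6,"z":-9,"claw":0},
    {"wx":0,"wy":0,"wz":0,"x":1,"y":8.6,"z":-12,"claw":0},
    {"wx":0,"wy":0,"wz":0,"x":1,"y":8.6,"z":-12.6,"claw":0},
    {"wx":0,"wy":0,"wz":0,"x":1,"y":8.6,"z":-12.6,"claw":0},
  ],
)

```text
time: 2.52
position: [0.453, 0.1105, 0.0316]
ee_rot: [-0.059, -2.194, 2.195]
ft_force: [-0.4, -0.5, 0.0]
opening: 0.0004
```

Run:
```python
from h import *
s,p,d=cam('side');save('s1.png',cv2.resize(p[150:350,180:480],None,fx=2.5,fy=2.5));print(s['position'],s['ft_force'])
s,p,d=cam('top');save('t1.png',cv2.resize(p[100:260,190:450],None,fx=3,fy=3))
```

```text
[0.453  0.1105 0.0316] [-0.3921 -0.4849  0.0149]
```

View pics/s1.png

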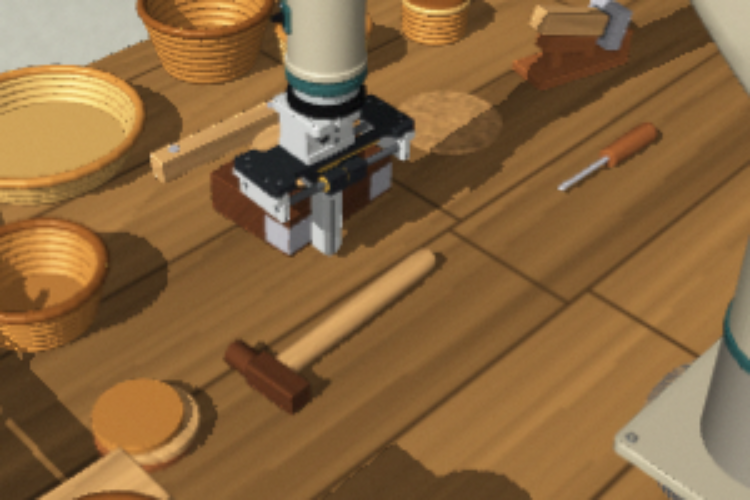

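View pics/t1.png

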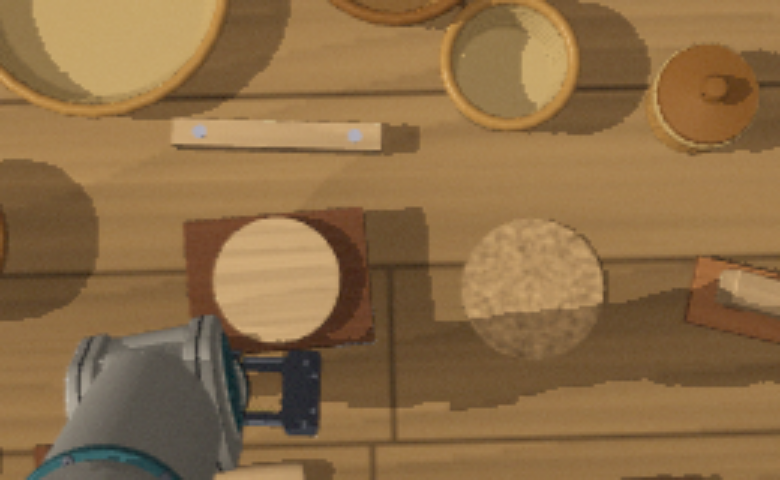

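>>> step_arm(
  targets=[
    {"wx":0,"wy":0,"wz":0,"x":1.5,"y":0.5,"z":0,"claw":0},
    {"wx":0,"wy":0,"wz":0,"x":2.0,"y":0.5,"z":0,"claw":0},
    {"wx":0,"wy":0,"wz":0,"x":2.4,"y":0.5,"z":0,"claw":0},
    {"wx":0,"wy":0,"wz":0,"x":2.8,"y":0.5,"z":0,"claw":0},
    {"wx":0,"wy":0,"wz":0,"x":3.2,"y":0.4,"z":0,"claw":0},
    {"wx":0,"wy":0,"wz":0,"x":3.6,"y":0.4,"z":0,"claw":0},
    {"wx":0,"wy":0,"wz":0,"x":4.0,"y":0.4,"z":0,"claw":0},
    {"wx":0,"wy":0,"wz":0,"x":4.4,"y":0.3,"z":0,"claw":0},
    {"wx":0,"wy":0,"wz":0,"x":4.7,"y":0.3,"z":0,"claw":0},
    {"wx":0,"wy":0,"wz":0,"x":4.7,"y":0.3,"z":0,"claw":0},
  ],
)

```text
time: 3.88
position: [0.495, 0.116, 0.0314]
ee_rot: [-0.046, -2.193, 2.191]
ft_force: [-7.3, 4.3, 3.6]
opening: 0.0005
```

```bash
cat >> h.py <<'E'
def look(tag,name='top',box=(100,260,190,450),k=3):
    s,p,d=cam(name); v0,v1,u0,u1=box
    save(tag+'.png',cv2.resize(p[v0:v1,u0:u1],None,fx=k,fy=k,interpolation=cv2.INTER_CUBIC))
    np.savez('/tmp/'+tag+'.npz',p=p,d=d)
    return s,p,d
E
python3 - <<'E'
from h import *
s,p,d=look('t2');print(s['position'],s['ft_force'])
blockpose(p,d)
E
```

```text
[0.495  0.116  0.0314] [-7.298   4.2768  3.6091]
disc enc 561.6943969726562 52.25986099243164 54.82294464111328 mean [561.8727  52.6759] block 561.77587890625 52.477882385253906 size 119.33922576904297 159.4400177001953 yaw deg -3.9365692138671875
```

View pics/t2.png

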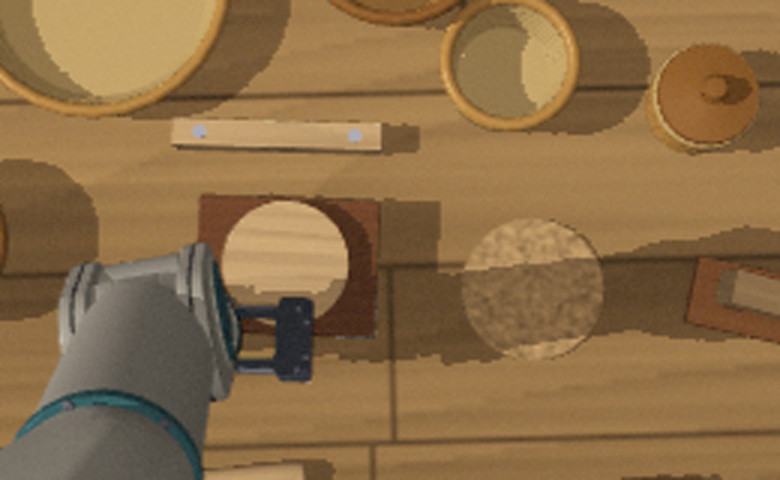

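>>> step_arm(
  targets=[
    {"wx":0,"wy":0,"wz":0,"x":0.4,"y":0.15,"z":0,"claw":0},
    {"wx":0,"wy":0,"wz":0,"x":0.8,"y":0.35,"z":0,"claw":0},
    {"wx":0,"wy":0,"wz":0,"x":1.2,"y":0.5,"z":0,"claw":0},
    {"wx":0,"wy":0,"wz":0,"x":1.2,"y":0.5,"z":0,"claw":0},
  ],
)

```text
time: 4.42
position: [0.5073, 0.1198, 0.0314]
ee_rot: [-0.048, -2.191, 2.192]
ft_force: [-6.8, 1.8, 3.6]
opening: 0.0004
```

Run:
```python
from h import *
s,p,d=look('t3');print(s['position'],s['ft_force'])
blockpose(p,d)
```

```text
[0.5073 0.1198 0.0314] [-6.7609  1.764   3.6321]
disc enc 568.6192626953125 51.36216354370117 54.822044372558594 mean [569.7115  48.848 ] block 568.9192504882812 51.391483306884766 size 119.65074157714844 159.5304718017578 yaw deg -9.289459228515625
```

>>> step_arm(
  targets=[
    {"wx":0,"wy":0,"wz":0,"x":-2,"y":0.2,"z":0,"claw":0},
    {"wx":0,"wy":0,"wz":0,"x":-4,"y":-1,"z":0,"claw":0},
    {"wx":0,"wy":0,"wz":0,"x":-4,"y":-6,"z":0,"claw":0},
    {"wx":0,"wy":0,"wz":0,"x":-4,"y":-11.8,"z":0,"claw":0},
    {"wx":0,"wy":0,"wz":0,"x":-4,"y":-11.8,"z":0,"claw":0},
    {"wx":0,"wy":0,"wz":0,"x":-4,"y":-11.8,"z":0,"claw":0},
  ],
)

```text
time: 5.22
position: [0.4721, 0.0016, 0.0318]
ee_rot: [-0.059, -2.196, 2.195]
ft_force: [-0.1, 1.1, 0.1]
opening: 0.0006
```

Run:
```python
from h import *
s,p,d=look('t4');print(s['position'],s['ft_force'])
blockpose(p,d)
```

```text
[0.4721 0.0016 0.0318] [-0.1003  1.0756  0.1262]
disc enc 568.6192626953125 51.36216354370117 54.822044372558594 mean [570.5945  52.3254] block 569.0349731445312 51.33809280395508 size 119.64497375488281 159.45953369140625 yaw deg -9.289764404296875
```

View pics/t4.png

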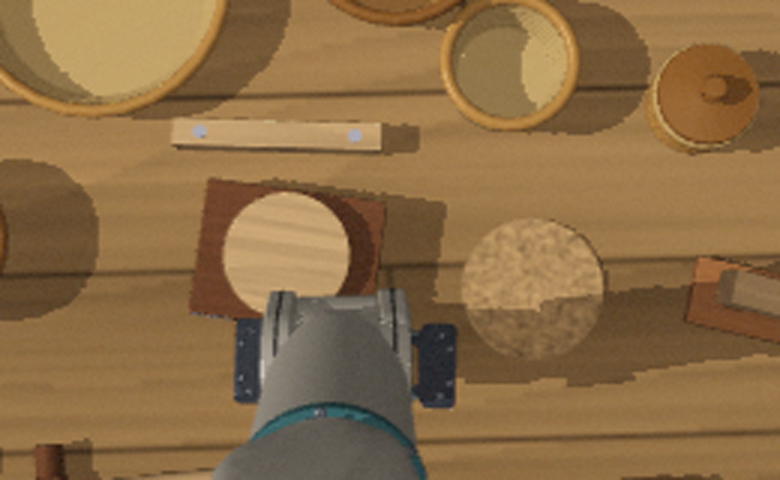

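>>> step_arm(
  targets=[
    {"wx":0,"wy":0,"wz":0,"x":1.4,"y":0,"z":0,"claw":0},
    {"wx":0,"wy":0,"wz":0,"x":1.9,"y":0,"z":0,"claw":0},
    {"wx":0,"wy":0,"wz":0,"x":2.3,"y":0,"z":0,"claw":0},
    {"wx":0,"wy":0,"wz":0,"x":2.7,"y":-0.1,"z":0,"claw":0},
    {"wx":0,"wy":0,"wz":0,"x":3.1,"y":-0.1,"z":0,"claw":0},
    {"wx":0,"wy":0,"wz":0,"x":3.5,"y":-0.2,"z":0,"claw":0},
    {"wx":0,"wy":0,"wz":0,"x":3.9,"y":-0.2,"z":0,"claw":0},
    {"wx":0,"wy":0,"wz":0,"x":4.3,"y":-0.3,"z":0,"claw":0},
    {"wx":0,"wy":0,"wz":0,"x":4.7,"y":-0.3,"z":0,"claw":0},
    {"wx":0,"wy":0,"wz":0,"x":4.7,"y":-0.3,"z":0,"claw":0},
  ],
)

```text
time: 6.52
position: [0.5141, -0.0024, 0.0306]
ee_rot: [-0.046, -2.188, 2.193]
ft_force: [-7.6, -4.8, 4.5]
opening: 0.0006
```

Run:
```python
from h import *
s,p,d=look('t5');print(s['position'],s['ft_force'])
blockpose(p,d)
```

```text
[ 0.5141 -0.0024  0.0306] [-7.5899 -4.7822  4.5126]
disc enc 586.15576171875 56.53089141845703 54.477928161621094 mean [599.9774  64.1744] block 585.3982543945312 56.3240852355957 size 118.91896057128906 158.5774688720703 yaw deg 0.19937904179096222
```

View pics/t5.png

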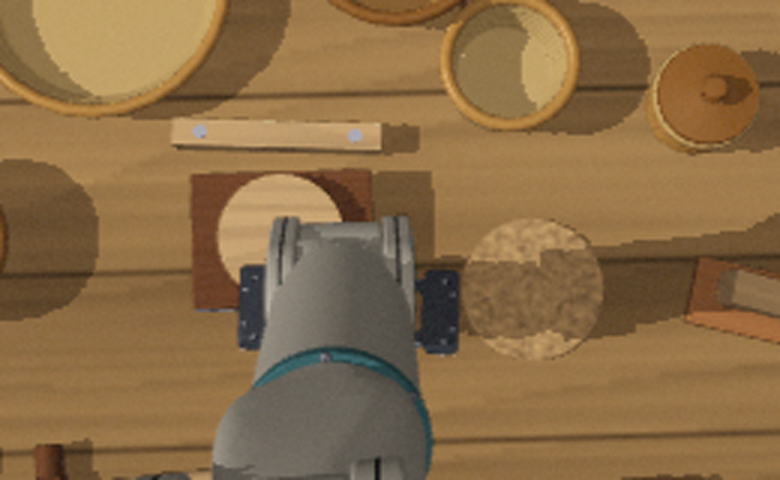

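>>> step_arm(
  targets=[
    {"wx":0,"wy":0,"wz":0,"x":0.3,"y":0,"z":0,"claw":0},
    {"wx":0,"wy":0,"wz":0,"x":0.6,"y":-0.1,"z":0,"claw":0},
    {"wx":0,"wy":0,"wz":0,"x":0.6,"y":-0.1,"z":0,"claw":0},
    {"wx":0,"wy":0,"wz":0,"x":-1.5,"y":-0.2,"z":0,"claw":0},
    {"wx":0,"wy":0,"wz":0,"x":-4,"y":1,"z":0,"claw":0},
    {"wx":0,"wy":0,"wz":0,"x":-4,"y":6,"z":0,"claw":0},
    {"wx":0,"wy":0,"wz":0,"x":-4,"y":11.5,"z":0,"claw":0},
    {"wx":0,"wy":0,"wz":0,"x":-4,"y":11.5,"z":0,"claw":0},
    {"wx":0,"wy":0,"wz":0,"x":-4,"y":11.5,"z":0,"claw":0},
  ],
)

```text
time: 7.7
position: [0.4791, 0.1137, 0.0313]
ee_rot: [-0.057, -2.196, 2.196]
ft_force: [-0.1, 1.1, -0.7]
opening: 0.0004
```

Run:
```python
from h import *
s,p,d=look('t6');print(s['position'],s['ft_force'])
blockpose(p,d)
```

```text
[0.4791 0.1137 0.0313] [-0.0815  1.1133 -0.6812]
disc enc 588.931884765625 57.17314529418945 54.71676254272461 mean [589.6254  55.994 ] block 588.9828491210938 57.16297912597656 size 119.93533325195312 159.44366455078125 yaw deg 2.1628103256225586
```

View pics/t6.png

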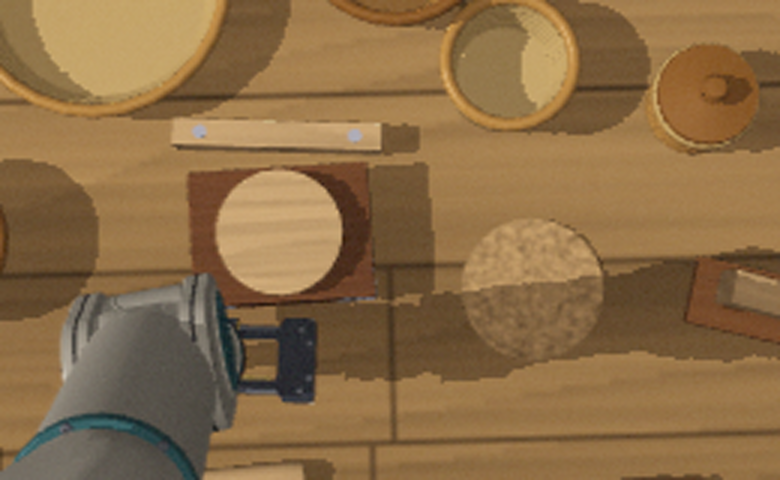

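>>> step_arm(
  targets=[
    {"wx":0,"wy":0,"wz":0,"x":1.8,"y":0.1,"z":0,"claw":0},
    {"wx":0,"wy":0,"wz":0,"x":3.0,"y":0.1,"z":0,"claw":0},
    {"wx":0,"wy":0,"wz":0,"x":3.5,"y":0.1,"z":0,"claw":0},
    {"wx":0,"wy":0,"wz":0,"x":3.9,"y":0.2,"z":0,"claw":0},
    {"wx":0,"wy":0,"wz":0,"x":4.3,"y":0.3,"z":0,"claw":0},
    {"wx":0,"wy":0,"wz":0,"x":4.7,"y":0.4,"z":0,"claw":0},
    {"wx":0,"wy":0,"wz":0,"x":5.1,"y":0.5,"z":0,"claw":0},
    {"wx":0,"wy":0,"wz":0,"x":5.5,"y":0.6,"z":0,"claw":0},
    {"wx":0,"wy":0,"wz":0,"x":5.9,"y":0.7,"z":0,"claw":0},
    {"wx":0,"wy":0,"wz":0,"x":5.9,"y":0.7,"z":0,"claw":0},
  ],
)

```text
time: 9.0
position: [0.5319, 0.1213, 0.0307]
ee_rot: [-0.044, -2.19, 2.19]
ft_force: [-8.7, 2.3, 6.5]
opening: 0.0005
```

Run:
```python
from h import *
s,p,d=look('t7');print(s['position'],s['ft_force'])
blockpose(p,d)
```

```text
[0.5319 0.1213 0.0307] [-8.7384  2.3281  6.5307]
disc enc 597.0695190429688 56.65380859375 54.775108337402344 mean [599.4412  55.0864] block 596.9522705078125 56.60649871826172 size 119.96277618408203 159.22537231445312 yaw deg -5.3495635986328125
```

View pics/t7.png

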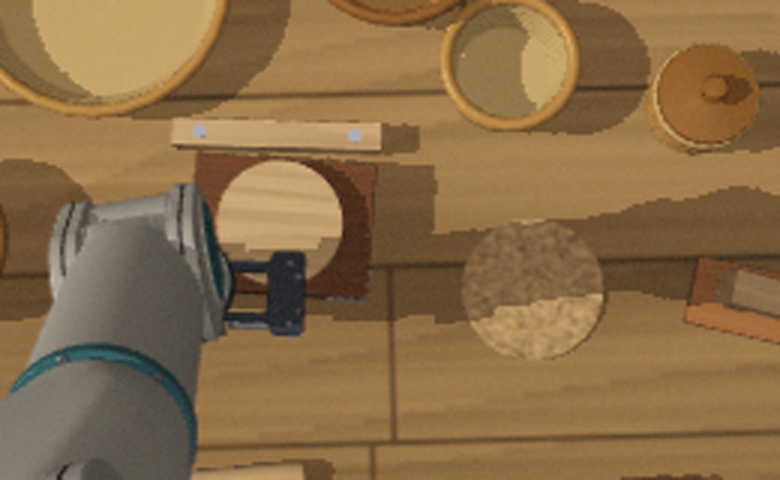

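>>> step_arm(
  targets=[
    {"wx":0,"wy":0,"wz":0,"x":0.3,"y":0.1,"z":0,"claw":0},
    {"wx":0,"wy":0,"wz":0,"x":0.6,"y":0.2,"z":0,"claw":0},
    {"wx":0,"wy":0,"wz":0,"x":0.75,"y":0.3,"z":0,"claw":0},
    {"wx":0,"wy":0,"wz":0,"x":0.75,"y":0.3,"z":0,"claw":0},
    {"wx":0,"wy":0,"wz":0,"x":-1.5,"y":0.3,"z":0,"claw":0},
    {"wx":0,"wy":0,"wz":0,"x":-4,"y":-1,"z":0,"claw":0},
    {"wx":0,"wy":0,"wz":0,"x":-4,"y":-6,"z":0,"claw":0},
    {"wx":0,"wy":0,"wz":0,"x":-4,"y":-11.8,"z":0,"claw":0},
    {"wx":0,"wy":0,"wz":0,"x":-4,"y":-11.8,"z":0,"claw":0},
    {"wx":0,"wy":0,"wz":0,"x":-4,"y":-11.8,"z":0,"claw":0},
  ],
)

```text
time: 10.3
position: [0.4978, 0.0028, 0.0313]
ee_rot: [-0.058, -2.196, 2.194]
ft_force: [1.2, -0.6, -1.1]
opening: 0.0002
```

Run:
```python
from h import *
s,p,d=look('t8');print(s['position'],s['ft_force'])
blockpose(p,d)
```

```text
[0.4978 0.0028 0.0313] [ 1.1896 -0.606  -1.0832]
disc enc 601.4734497070312 55.98011016845703 54.744529724121094 mean [603.1308  56.7303] block 601.3108520507812 56.198646545410156 size 120.34709930419922 159.53848266601562 yaw deg -8.76605224609375
```

View pics/t8.png

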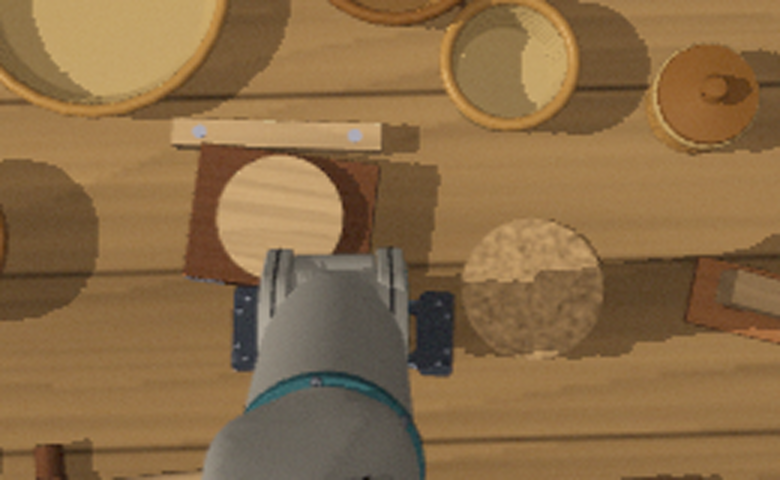

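>>> step_arm(
  targets=[
    {"wx":0,"wy":0,"wz":0,"x":1.8,"y":0.1,"z":0,"claw":0},
    {"wx":0,"wy":0,"wz":0,"x":2.5,"y":0.1,"z":0,"claw":0},
    {"wx":0,"wy":0,"wz":0,"x":2.9,"y":0,"z":0,"claw":0},
    {"wx":0,"wy":0,"wz":0,"x":3.3,"y":0,"z":0,"claw":0},
    {"wx":0,"wy":0,"wz":0,"x":3.7,"y":-0.1,"z":0,"claw":0},
    {"wx":0,"wy":0,"wz":0,"x":4.1,"y":-0.2,"z":0,"claw":0},
    {"wx":0,"wy":0,"wz":0,"x":4.4,"y":-0.2,"z":0,"claw":0},
    {"wx":0,"wy":0,"wz":0,"x":4.4,"y":-0.2,"z":0,"claw":0},
  ],
)

```text
time: 11.35
position: [0.5358, -0.0, 0.0305]
ee_rot: [-0.044, -2.188, 2.192]
ft_force: [-8.7, -2.7, 4.1]
opening: 0.0003
```

Run:
```python
from h import *
s,p,d=look('t9');print(s['position'],s['ft_force'])
blockpose(p,d)
```

```text
[ 0.5358 -0.      0.0305] [-8.721  -2.7363  4.1047]
disc enc 609.9692993164062 58.02227783203125 54.163143157958984 mean [626.2141  68.4105] block 609.7478637695312 57.399757385253906 size 117.03434753417969 158.72425842285156 yaw deg -1.4366836547851562
```

View pics/t9.png

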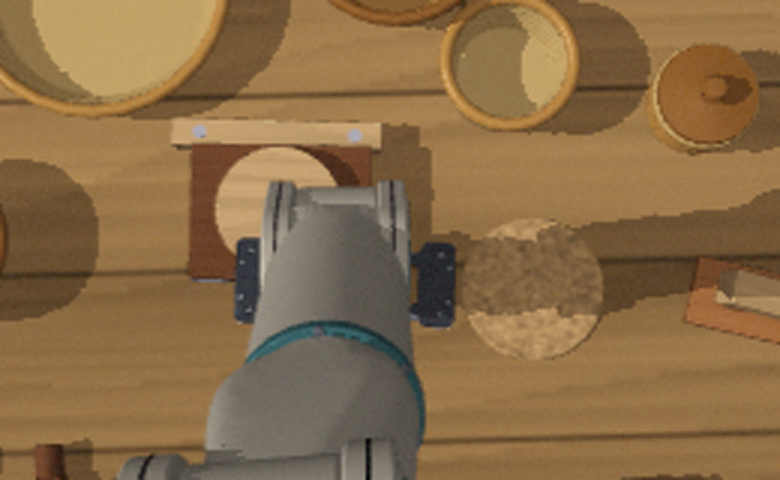

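>>> step_arm(
  targets=[
    {"wx":0,"wy":0,"wz":0,"x":-2,"y":0,"z":0,"claw":0},
    {"wx":0,"wy":0,"wz":0,"x":-5,"y":1,"z":0,"claw":0},
    {"wx":0,"wy":0,"wz":0,"x":-5,"y":6,"z":0,"claw":0},
    {"wx":0,"wy":0,"wz":0,"x":-5,"y":11.8,"z":0,"claw":0},
    {"wx":0,"wy":0,"wz":0,"x":-5,"y":11.8,"z":0,"claw":0},
  ],
)

```text
time: 12.02
position: [0.491, 0.1261, 0.0313]
ee_rot: [-0.045, -2.205, 2.197]
ft_force: [-0.1, -0.0, 0.3]
opening: 0.0004
```

Run:
```python
from h import *
s,p,d=look('t10');print(s['position'],s['ft_force'])
blockpose(p,d)
save('t10z.png',cv2.resize(p[120:220,235:335],None,fx=6,fy=6,interpolation=cv2.INTER_CUBIC))
```

```text
[0.491  0.1261 0.0313] [-0.1356 -0.0238  0.3001]
disc enc 608.7970581054688 57.321983337402344 54.67866897583008 mean [609.9915  56.8012] block 608.4263305664062 57.489070892333984 size 119.78414154052734 158.6635284423828 yaw deg -1.5233230590820312
```

View pics/t10z.png

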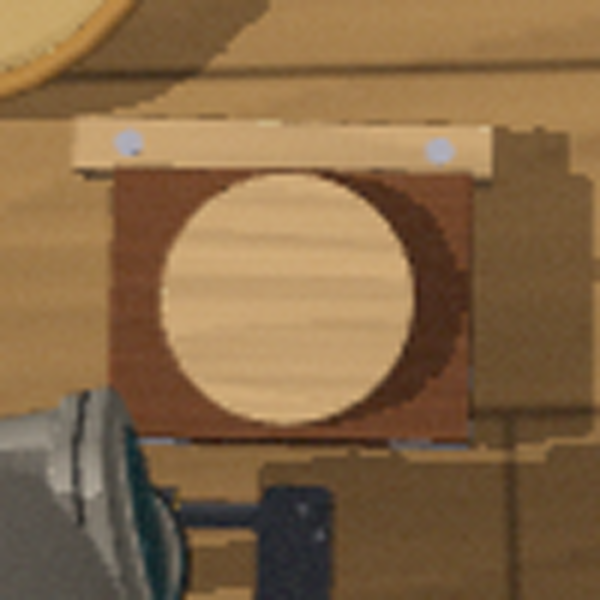

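>>> step_arm(
  targets=[
    {"wx":0,"wy":0,"wz":0,"x":2.0,"y":-0.8,"z":0,"claw":0},
    {"wx":0,"wy":0,"wz":0,"x":3.8,"y":-0.8,"z":0,"claw":0},
    {"wx":0,"wy":0,"wz":0,"x":4.5,"y":-0.8,"z":0,"claw":0},
    {"wx":0,"wy":0,"wz":0,"x":5.0,"y":-0.8,"z":0,"claw":0},
    {"wx":0,"wy":0,"wz":0,"x":5.4,"y":-0.8,"z":0,"claw":0},
    {"wx":0,"wy":0,"wz":0,"x":5.8,"y":-0.8,"z":0,"claw":0},
    {"wx":0,"wy":0,"wz":0,"x":5.8,"y":-0.8,"z":0,"claw":0},
  ],
)

```text
time: 12.95
position: [0.5416, 0.1102, 0.0305]
ee_rot: [-0.039, -2.186, 2.19]
ft_force: [-11.7, 0.5, 7.9]
opening: 0.0007
```

Run:
```python
from h import *
s,p,d=look('t11');print(s['position'],s['ft_force'])
blockpose(p,d)
```

```text
[0.5416 0.1102 0.0305] [-11.7287   0.5271   7.9188]
disc enc 610.3003540039062 56.45259094238281 54.406002044677734 mean [614.5564  51.968 ] block 609.4220581054688 56.77678680419922 size 120.02403259277344 158.7416534423828 yaw deg -3.0009765625
```

>>> step_arm(
  targets=[
    {"wx":0,"wy":0,"wz":0,"x":0.4,"y":0,"z":0,"claw":0},
    {"wx":0,"wy":0,"wz":0,"x":0.8,"y":0,"z":0,"claw":0},
    {"wx":0,"wy":0,"wz":0,"x":0.8,"y":0,"z":0,"claw":0},
  ],
)

```text
time: 13.38
position: [0.5414, 0.1102, 0.0299]
ee_rot: [-0.021, -2.177, 2.184]
ft_force: [-25.5, 0.4, 20.0]
opening: 0.0005
```

Run:
```python
from h import *
s,p,d=look('t12');print(s['position'],s['ft_force'])
blockpose(p,d)
```

```text
[0.5414 0.1102 0.0299] [-25.5196   0.3807  19.984 ]
disc enc 610.3003540039062 56.45259094238281 54.406002044677734 mean [615.0986  51.9076] block 609.4596557617188 56.84336853027344 size 119.95584869384766 158.60470581054688 yaw deg -3.0009765625
```

>>> step_arm(
  targets=[
    {"wx":0,"wy":0,"wz":0,"x":-2,"y":0,"z":0,"claw":0},
    {"wx":0,"wy":0,"wz":0,"x":-4,"y":-5,"z":0,"claw":0},
    {"wx":0,"wy":0,"wz":0,"x":-4,"y":-11.2,"z":0,"claw":0},
    {"wx":0,"wy":0,"wz":0,"x":-4,"y":-11.2,"z":0,"claw":0},
    {"wx":0,"wy":0,"wz":0,"x":-2,"y":-11.2,"z":0,"claw":0},
    {"wx":0,"wy":0,"wz":0,"x":-1.4,"y":-11.2,"z":0,"claw":0},
    {"wx":0,"wy":0,"wz":0,"x":-0.9,"y":-11.2,"z":0,"claw":0},
    {"wx":0,"wy":0,"wz":0,"x":-0.4,"y":-11.2,"z":0,"claw":0},
    {"wx":0,"wy":0,"wz":0,"x":-0.0,"y":-11.2,"z":0,"claw":0},
    {"wx":0,"wy":0,"wz":0,"x":-0.0,"y":-11.2,"z":0,"claw":0},
  ],
)

```text
time: 14.68
position: [0.5356, -0.0012, 0.0294]
ee_rot: [-0.01, -2.173, 2.176]
ft_force: [-33.7, -0.8, 26.6]
opening: 0.0003
```

Run:
```python
from h import *
s,p,d=look('t13');print(s['position'],s['ft_force'])
blockpose(p,d)
```

```text
[ 0.5356 -0.0012  0.0294] [-33.6814  -0.7512  26.6451]
disc enc 612.42919921875 59.84698486328125 54.31071472167969 mean [628.2327  72.1475] block 609.41259765625 58.05926513671875 size 120.1771240234375 157.86599731445312 yaw deg -3.0009765625
```

>>> step_arm(
  targets=[
    {"wx":0,"wy":0,"wz":0,"x":-3,"y":0,"z":0,"claw":0},
    {"wx":0,"wy":0,"wz":0,"x":-5,"y":0,"z":0.5,"claw":0},
    {"wx":0,"wy":0,"wz":0.1,"x":-5,"y":0,"z":6,"claw":0},
    {"wx":0,"wy":0,"wz":0.28,"x":-5,"y":-4,"z":11,"claw":0.5},
    {"wx":0,"wy":0,"wz":0.46,"x":-5,"y":-9,"z":15,"claw":1},
    {"wx":0,"wy":0,"wz":0.64,"x":-5,"y":-14,"z":19,"claw":1},
    {"wx":0,"wy":0,"wz":0.82,"x":-5,"y":-20,"z":20,"claw":1},
    {"wx":0,"wy":0,"wz":1.0,"x":-5,"y":-26,"z":20,"claw":1},
    {"wx":0,"wy":0,"wz":1.18,"x":-5,"y":-32,"z":20,"claw":1},
    {"wx":0,"wy":0,"wz":1.36,"x":-4.5,"y":-36,"z":20,"claw":1},
    {"wx":0,"wy":0,"wz":1.396,"x":-4.5,"y":-36,"z":20,"claw":1},
    {"wx":0,"wy":0,"wz":1.396,"x":-4.5,"y":-36,"z":20,"claw":1},
  ],
)

```text
time: 16.23
position: [0.5131, -0.3594, 0.231]
ee_rot: [-1.092, 1.375, -1.372]
ft_force: [0.0, 0.6, 0.1]
opening: 0.087
```

>>> step_arm(
  targets=[
    {"wx":0,"wy":0,"wz":0,"x":0,"y":0,"z":0,"claw":1},
  ],
)

```text
time: 16.35
position: [0.5134, -0.3591, 0.2315]
ee_rot: [-1.094, 1.373, -1.372]
ft_force: [-0.3, 0.4, 0.6]
opening: 0.0936
```

Run:
```python
from h import *
s,p,d=look('t14');print(s['position'],R.from_rotvec(s['ee_rot']).as_matrix(),s['q'],s['ft_force'])
blockpose(p,d)
s,p,d=look('w14','wrist',(0,400,0,640),1)
np.save('/tmp/w14s.npy',np.r_[s['position'],s['ee_rot']])
```

```text
[ 0.5134 -0.3591  0.2315] [[-0.2229  0.0001  0.9748]
 [-0.9748  0.0009 -0.2229]
 [-0.0009 -1.     -0.0001]] [ 0.7778  0.6057 -0.3505  1.5711  0.2325  1.0065  0.1351] [-0.3468  0.369   0.6174]
disc enc 609.4732666015625 57.311683654785156 54.82646179199219 mean [609.5136  57.3192] block 609.3032836914062 57.11520767211914 size 120.296630859375 159.9523162841797 yaw deg -3.0009765625
```

View pics/w14.png

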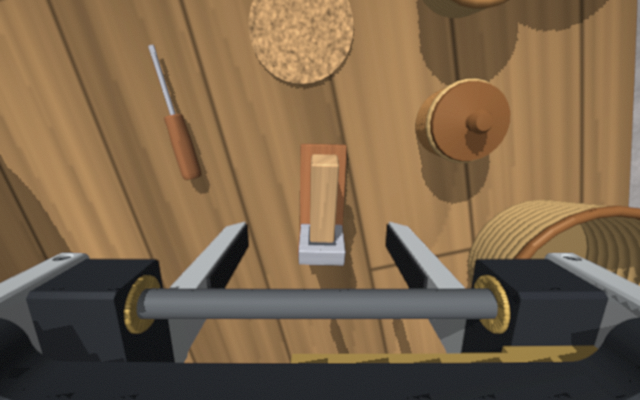

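View pics/t14.png

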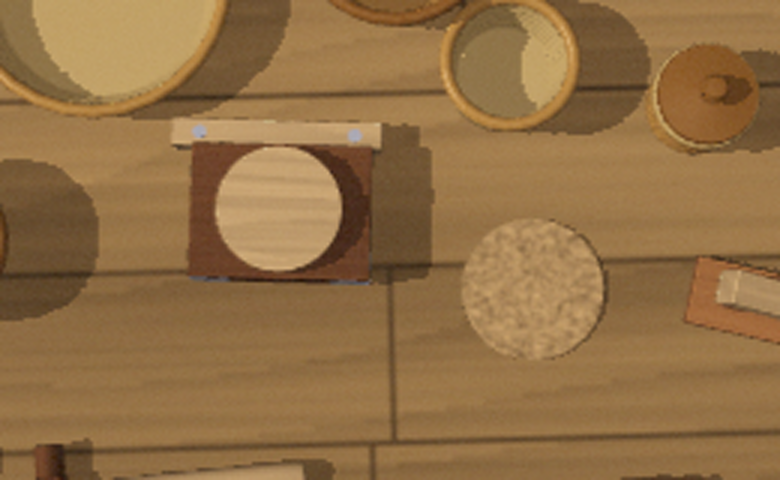

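The wrist view shows the stamp handle from (324,158) to (322,243), almost along the image column, with the foot at (322,250). In the top view the block sits flush on the cleat.

Run:
```python
from h import *
q=np.load('/tmp/w14s.npy');s={'position':q[:3],'ee_rot':q[3:]}
f=np.load('/tmp/w14.npz');p=f['p'];d=f['d'];X=cloud('wrist',d,s)
ft=np.load('/tmp/t14.npz');Xt=cloud('top',ft['d'])
hsv=cv2.cvtColor(p,cv2.COLOR_RGB2HSV)
print('table',X[150,250:300:10,2], 'mat',X[30:60,290:310].reshape(-1,3).mean(0))
for v in range(150,268,8): print(v,[X[v,u].round(3).tolist() for u in (308,323,340)],hsv[v,323])
Y=X[165:238,313:334].reshape(-1,3); Y=Y[Y[:,2]>.06]
c=Y.mean(0);U=np.linalg.svd(Y-c,full_matrices=False)[2]
n=U[2]*np.sign(U[2][2]); print('top face c',c,'n',n,'tilt',np.degrees(np.arccos(n[2])))
# handle edges per row -> centreline
L=[]
for v in range(168,236,4):
    us=[u for u in range(300,348) if X[v,u,2]>X[v,323,2]-.008 and X[v,u,2]<X[v,323,2]+.02]
    us=np.array(us);a=X[v,us.min()];b=X[v,us.max()];L.append(np.r_[(a+b)/2,np.linalg.norm(a-b)])
L=np.array(L);print(L[::4])
k=np.polyfit(L[:,1],L[:,0],1);print('dir deg',np.degrees(np.arctan2(1,k[0])),k)
# mat circle from wrist (hsv bright) & top
m=((hsv[...,2]>0)&(X[...,2]>.0028)&(X[...,2]<.012)).astype(np.uint8);m[:, :235]=0;m[:,365:]=0;m[100:]=0
print('mat px',m.sum())
# foot
Z=X[225:266,298:348].reshape(-1,3);Z=Z[Z[:,2]>.05];print('foot zone y min/max',Z.min(0),Z.max(0))
```

```text
table [-0.0023 -0.0012 -0.     -0.0001  0.0003] mat [ 0.5311 -0.1874  0.0038]
150 [[0.512, -0.317, 0.014], [0.531, -0.321, 0.013], [0.553, -0.326, 0.013]] [ 12 145 172]
158 [[0.509, -0.327, 0.012], [0.529, -0.324, 0.082], [0.551, -0.336, 0.013]] [ 16 107 207]
166 [[0.507, -0.337, 0.014], [0.527, -0.33, 0.099], [0.549, -0.347, 0.012]] [ 16 107 223]
174 [[0.504, -0.348, 0.013], [0.526, -0.339, 0.096], [0.547, -0.358, 0.013]] [ 17 109 195]
182 [[0.502, -0.359, 0.013], [0.524, -0.347, 0.095], [0.545, -0.369, 0.012]] [ 16 107 196]
190 [[0.499, -0.37, 0.014], [0.522, -0.357, 0.091], [0.542, -0.38, 0.013]] [ 16 107 198]
198 [[0.497, -0.381, 0.013], [0.52, -0.367, 0.086], [0.54, -0.391, 0.013]] [ 16 108 198]
206 [[0.494, -0.392, 0.013], [0.517, -0.376, 0.085], [0.538, -0.402, 0.013]] [ 16 108 191]
214 [[0.492, -0.403, 0.014], [0.515, -0.387, 0.082], [0.535, -0.413, 0.013]] [ 16 107 190]
222 [[0.489, -0.415, 0.013], [0.513, -0.397, 0.079], [0.533, -0.425, 0.013]] [ 16 107 183]
230 [[0.489, -0.417, 0.041], [0.511, -0.408, 0.075], [0.531, -0.427, 0.04]] [ 16 107 183]
238 [[0.489, -0.419, 0.063], [0.508, -0.419, 0.074], [0.528, -0.431, 0.055]] [ 16 109 187]
246 [[0.488, -0.426, 0.071], [0.506, -0.431, 0.07], [0.526, -0.435, 0.071]] [114  14 185]
254 [[0.486, -0.433, 0.079], [0.504, -0.437, 0.079], [0.524, -0.441, 0.08]] [115  16 171]
262 [[0.483, -0.445, 0.075], [0.502, -0.449, 0.076], [0.522, -0.453, 0.077]] [117  14 167]
top face c [ 0.5186 -0.3713  0.0867] n [ 0.974  -0.2228  0.0405] tilt 87.68080159644498
[[ 0.5285 -0.3327  0.0978  0.0284]
 [ 0.5236 -0.3505  0.0912  0.0294]
 [ 0.519  -0.3696  0.0848  0.0294]
 [ 0.5141 -0.3899  0.0788  0.0292]
 [ 0.5081 -0.4114  0.0725  0.0278]]
dir deg 75.60997473600717 [0.2566 0.6138]
mat px 6420
foot zone y min/max [ 0.472  -0.4586  0.0501] [ 0.5313 -0.29    0.3906]
```

>>> step_arm(
  targets=[
    {"wx":-0.17,"wy":0.04,"wz":0,"x":1,"y":2,"z":0,"claw":1},
    {"wx":-0.34,"wy":0.08,"wz":-0.01,"x":1.9,"y":4.1,"z":-1,"claw":1},
    {"wx":-0.5,"wy":0.12,"wz":-0.02,"x":1.9,"y":4.1,"z":-3,"claw":1},
    {"wx":-0.592,"wy":0.148,"wz":-0.02,"x":1.9,"y":4.1,"z":-4,"claw":1},
    {"wx":-0.592,"wy":0.148,"wz":-0.02,"x":1.9,"y":4.1,"z":-4,"claw":1},
    {"wx":-0.592,"wy":0.148,"wz":-0.02,"x":1.9,"y":4.1,"z":-4,"claw":1},
  ],
)

```text
time: 17.2
position: [0.5318, -0.3213, 0.1923]
ee_rot: [-1.589, 1.1, -1.806]
ft_force: [0.7, -0.4, 1.0]
opening: 0.0938
```

Run:
```python
from h import *
s=bot.state();print(s['position'],R.from_rotvec(s['ee_rot']).as_matrix(),s['q'],s['ft_force'])
s,p,d=look('w15','wrist',(0,400,0,640),1)
```

```text
[ 0.5318 -0.3213  0.1923] [[-0.2013 -0.1441  0.9689]
 [-0.7948 -0.5541 -0.2476]
 [ 0.5725 -0.8199 -0.003 ]] [ 0.1533  0.669   0.0139  1.7646  0.7744  0.9361 -0.6297] [ 0.7457 -0.4076  0.9999]
```

View pics/w15.png

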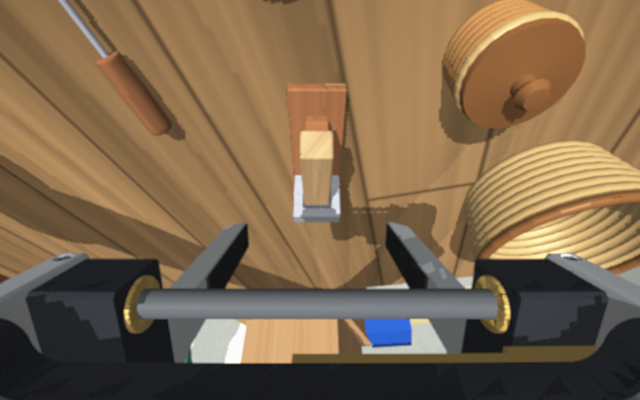

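>>> step_arm(
  targets=[
    {"wx":0,"wy":0,"wz":0,"x":-0.1,"y":0,"z":-3,"claw":1},
    {"wx":0,"wy":0,"wz":0,"x":-0.2,"y":-0.8,"z":-5.9,"claw":1},
    {"wx":0,"wy":0,"wz":0,"x":-0.6,"y":-2.3,"z":-8.1,"claw":1},
    {"wx":0,"wy":0,"wz":0,"x":-1.0,"y":-3.8,"z":-10.3,"claw":1},
    {"wx":0,"wy":0,"wz":0,"x":-1.4,"y":-5.2,"z":-12.4,"claw":1},
    {"wx":0,"wy":0,"wz":0,"x":-1.4,"y":-5.2,"z":-12.4,"claw":1},
    {"wx":0,"wy":0,"wz":0,"x":-1.4,"y":-5.2,"z":-12.4,"claw":1},
  ],
)

```text
time: 18.12
position: [0.5183, -0.3732, 0.0686]
ee_rot: [-1.588, 1.1, -1.807]
ft_force: [0.3, -0.6, 0.2]
opening: 0.0943
```

Run:
```python
from h import *
s=bot.state();print(s['position'],s['q'],s['ft_force'])
s,p,d=look('w16','wrist',(0,400,0,640),1)
s,p,d=look('s16','side',(110,220,330,480),5)
```

```text
[ 0.5183 -0.3732  0.0686] [ 0.1919  0.861   0.0968  1.8187  0.9262  0.6932 -0.7913] [ 0.3211 -0.591   0.187 ]
```

View pics/w16.png

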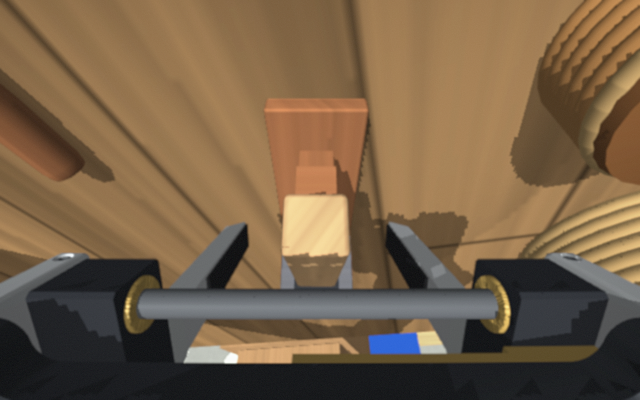

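View pics/s16.png

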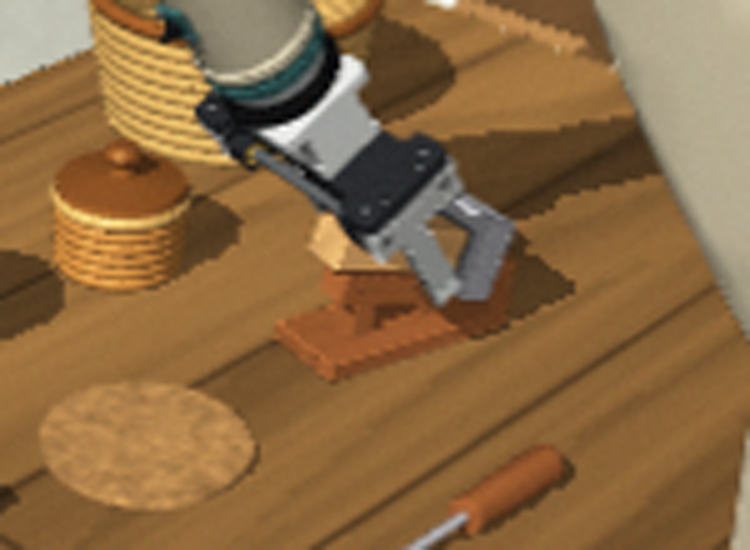

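The handle lies centred between the open fingers (wrist picture, end face at (316,225)), so I close.

>>> step_arm(
  targets=[
    {"wx":0,"wy":0,"wz":0,"x":0,"y":0,"z":0,"claw":0.2},
    {"wx":0,"wy":0,"wz":0,"x":0,"y":0,"z":0,"claw":0.1},
    {"wx":0,"wy":0,"wz":0,"x":0,"y":0,"z":0,"claw":0},
    {"wx":0,"wy":0,"wz":0,"x":0,"y":0,"z":0,"claw":0},
    {"wx":0,"wy":0,"wz":0,"x":0,"y":0,"z":0,"claw":0},
    {"wx":0,"wy":0,"wz":0,"x":0,"y":0,"z":0,"claw":0},
  ],
)

```text
time: 18.98
position: [0.5177, -0.3725, 0.0673]
ee_rot: [-1.591, 1.1, -1.805]
ft_force: [-0.3, -0.6, 0.5]
opening: 0.0376
```

>>> step_arm(
  targets=[
    {"wx":0,"wy":0,"wz":0,"x":0,"y":0,"z":0,"claw":0},
    {"wx":0,"wy":0,"wz":0,"x":0,"y":0,"z":0,"claw":0},
    {"wx":0,"wy":0,"wz":0,"x":0,"y":0,"z":0,"claw":0},
  ],
  force=50,
)

```text
time: 19.35
position: [0.5178, -0.3726, 0.0673]
ee_rot: [-1.591, 1.1, -1.805]
ft_force: [0.1, 1.2, -0.0]
opening: 0.0293
```

>>> step_arm(
  targets=[
    {"wx":0,"wy":0,"wz":0,"x":0.05,"y":0.2,"z":1,"claw":0},
    {"wx":0,"wy":0,"wz":0,"x":0.15,"y":0.5,"z":3,"claw":0},
    {"wx":0,"wy":0,"wz":0,"x":0.2,"y":0.7,"z":8,"claw":0},
    {"wx":0,"wy":0,"wz":0,"x":0.2,"y":1,"z":13,"claw":0},
    {"wx":0,"wy":0,"wz":0,"x":0.2,"y":1,"z":16,"claw":0},
    {"wx":0,"wy":0,"wz":0,"x":0.2,"y":1,"z":16,"claw":0},
  ],
)

```text
time: 20.1
position: [0.521, -0.3624, 0.23]
ee_rot: [-1.585, 1.097, -1.809]
ft_force: [0.2, 0.2, -3.7]
opening: 0.0301
```

Run:
```python
from h import *
s,p,d=look('t17','top',(110,250,330,500),4)
M=R.from_rotvec(s['ee_rot']).as_matrix()
print(s['position'],s['ft_force'],s['opening']); print(M)
s2,p2,d2=look('s17','side',(60,220,280,480),4)
a=np.radians(75.7);h=np.array([np.cos(a),np.sin(a),0]);ax=np.cross(h,[0,0,1])
Rt=R.from_euler('z',-78.7,degrees=True)*R.from_rotvec(ax*np.radians(75))
print('rotvec',Rt.as_rotvec(),np.degrees(Rt.magnitude())); print((Rt.as_matrix()@M))
```

```text
[ 0.521  -0.3624  0.23  ] [ 0.1733  0.2095 -3.7361] 0.030097930560892945
[[-0.2029 -0.1401  0.9691]
 [-0.7946 -0.5548 -0.2466]
 [ 0.5722 -0.8201  0.0013]]
rotvec [ 0.8319 -1.1304 -1.1597] 104.31543854371483
[[-0.7639  0.6431 -0.0534]
 [ 0.0404 -0.035  -0.9986]
 [-0.6441 -0.765   0.0007]]
```

View pics/s17.png

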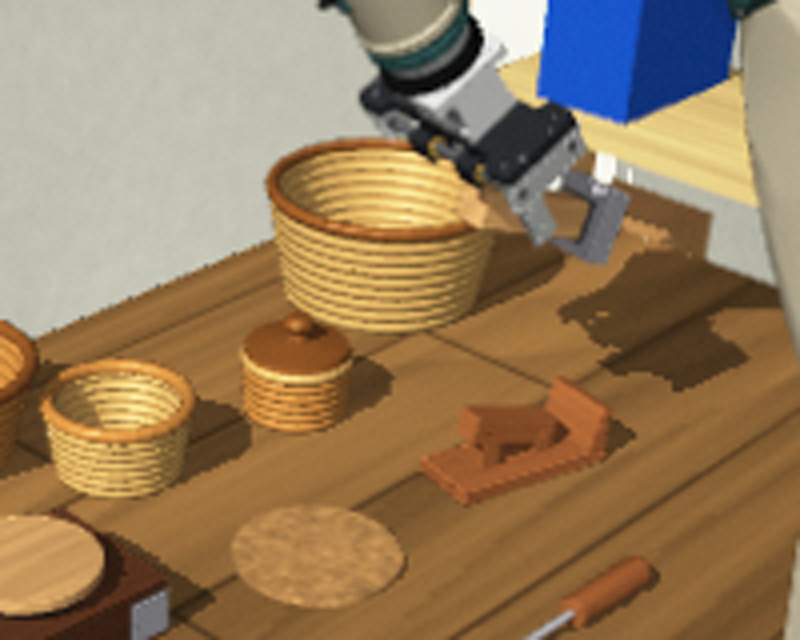

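View pics/t17.png

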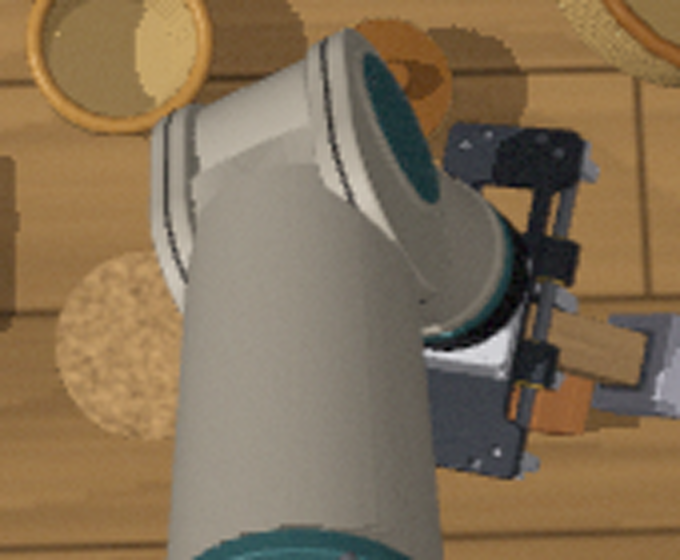

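>>> step_arm(
  targets=[
    {"wx":0.083,"wy":-0.113,"wz":-0.116,"x":0,"y":2,"z":2,"claw":0},
    {"wx":0.166,"wy":-0.226,"wz":-0.232,"x":0,"y":4,"z":3,"claw":0},
    {"wx":0.25,"wy":-0.339,"wz":-0.348,"x":0,"y":6,"z":3,"claw":0},
    {"wx":0.333,"wy":-0.452,"wz":-0.464,"x":0,"y":8,"z":3,"claw":0},
    {"wx":0.416,"wy":-0.565,"wz":-0.58,"x":0,"y":10,"z":3,"claw":0},
    {"wx":0.5,"wy":-0.678,"wz":-0.696,"x":0,"y":12,"z":2,"claw":0},
    {"wx":0.582,"wy":-0.791,"wz":-0.812,"x":0,"y":14,"z":1,"claw":0},
    {"wx":0.666,"wy":-0.904,"wz":-0.928,"x":0.5,"y":16,"z":0,"claw":0},
    {"wx":0.749,"wy":-1.017,"wz":-1.044,"x":1,"y":18,"z":-1,"claw":0},
    {"wx":0.832,"wy":-1.13,"wz":-1.16,"x":1.5,"y":19,"z":-3,"claw":0},
    {"wx":0.832,"wy":-1.13,"wz":-1.16,"x":1.5,"y":19,"z":-3,"claw":0},
    {"wx":0.832,"wy":-1.13,"wz":-1.16,"x":1.5,"y":19,"z":-3,"claw":0},
  ],
)

```text
time: 21.7
position: [0.5445, -0.1936, 0.2536]
ee_rot: [0.573, 1.934, -1.865]
ft_force: [0.5, -1.0, -3.2]
opening: 0.03
```

Run:
```python
from h import *
s,p,d=look('t18','top',(110,250,280,450),4)
M=R.from_rotvec(s['ee_rot']).as_matrix()
print(s['position'],s['ft_force'],s['opening'],s['q']); print(M)
s2,p2,d2=look('s18','side',(60,260,240,490),3)
```

```text
[ 0.5445 -0.1936  0.2536] [ 0.4601 -0.9766 -3.1551] 0.030017540903099427 [ 0.5894  0.3376 -0.1699  2.1853 -1.0964  0.2334 -0.1096]
[[-0.8393  0.5437 -0.0019]
 [ 0.0215  0.0297 -0.9993]
 [-0.5433 -0.8388 -0.0366]]
```

View pics/s18.png

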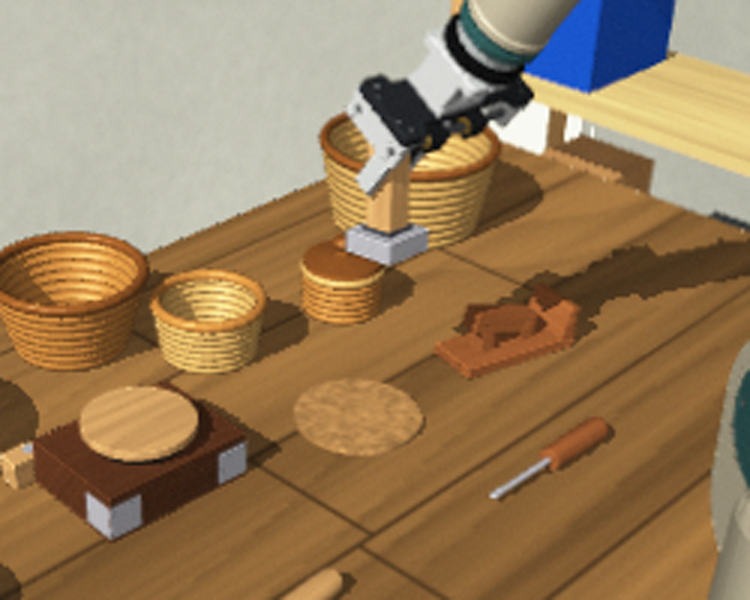

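View pics/t18.png

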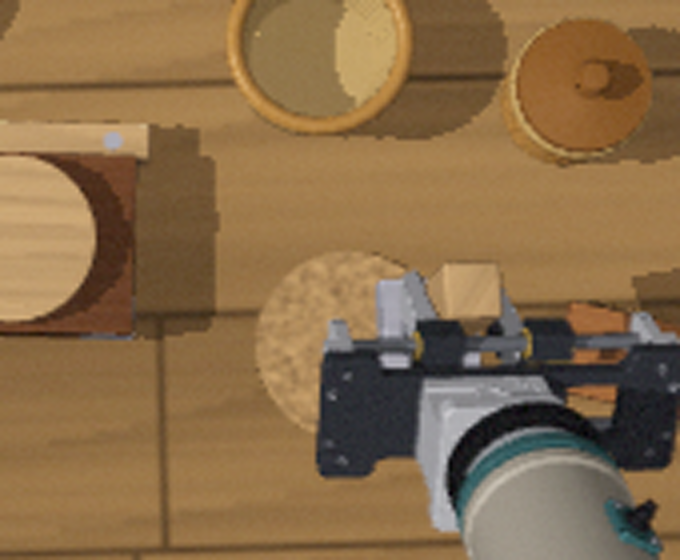

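```bash
cat > fk.py <<'E'
from h import *
import itertools
from scipy.optimize import least_squares
Q=np.array([[1.2492054,.62932465,.03846617,1.51834673,-.02697657,.99633595,-.01997289],
[-0.2036,0.4531,0.0988,2.1439,-0.0868,0.5491,-1.6527],
[0.7778,0.6057,-0.3505,1.5711,0.2325,1.0065,0.1351],
[0.1533,0.669,0.0139,1.7646,0.7744,0.9361,-0.6297],
[0.1919,0.861,0.0968,1.8187,0.9262,0.6932,-0.7913],
[0.5894,0.3376,-0.1699,2.1853,-1.0964,0.2334,-0.1096]])
P=np.array([[.16430343,-.62823309,.2235753],[.4424,.0312,.1567],[.5134,-.3591,.2315],[.5318,-.3213,.1923],[.5183,-.3732,.0686],[.5445,-.1936,.2536]])
RV=[R.from_rotvec([-0.26849192,2.08720314,-2.08326656]),
R.from_matrix([[-0.9991,-0.0011,-0.0413],[0.0413,0.002,-0.9991],[0.0012,-1.,-0.0019]]),
R.from_matrix([[-0.2229,0.0001,0.9748],[-0.9748,0.0009,-0.2229],[-0.0009,-1.,-0.0001]]),
R.from_matrix([[-0.2013,-0.1441,0.9689],[-0.7948,-0.5541,-0.2476],[0.5725,-0.8199,-0.003]]),
R.from_rotvec([-1.588,1.1,-1.807]),
R.from_matrix([[-0.8393,0.5437,-0.0019],[0.0215,0.0297,-0.9993],[-0.5433,-0.8388,-0.0366]])]
def chain(q,sg,c):
    s1,s3,s5,s7=sg
    Rs=[R.from_euler('z',s1*q[0]+c[0]),R.from_euler('y',q[1]),R.from_euler('z',s3*q[2]),R.from_euler('y',q[3]),R.from_euler('z',s5*q[4]),R.from_euler('y',q[5]),R.from_euler('z',s7*q[6])]
    out=[];a=R.identity()
    for r in Rs: a=a*r; out.append(a)
    return out
if __name__=='__main__':
    best=None
    for sg in itertools.product([1,-1],repeat=4):
        def f(x):
            E=R.from_rotvec(x[1:4]); return np.concatenate([(RV[i].inv()*chain(Q[i],sg,x)[-1]*E).as_rotvec() for i in range(6)])
        for c0 in (0,1.57,3.14):
          for e in ([1.57,0,0],[-1.57,0,0],[1.2,1.2,1.2],[-1.2,1.2,-1.2]):
            r=least_squares(f,[c0]+e)
            if best is None or r.cost<best[0]: best=(r.cost,sg,r.x,r.fun)
    print(best[:3],np.abs(best[3]).max())
    sg,x=best[1:3]
    # position: offsets in local frames after joints: base const z, link after 2(z), after3(x), after4 (x,z), after 6 (x,z) 
    A=[];b=[]
    for i in range(6):
        c=[k.as_matrix() for k in chain(Q[i],sg,x)]
        cols=[np.array([0,0,1.]),c[1][:,2],c[3][:,2],c[5][:,2]]
        A.append(np.stack(cols,1));b.append(P[i])
    A=np.vstack(A);b=np.concatenate(b)
    L,res,_,_=np.linalg.lstsq(A,b,rcond=None);print('L',L,'resid',np.abs(A@L-b).max())
    np.savez('/tmp/fk.npz',sg=sg,x=x,L=L)
E
python3 fk.py
```

```text
(np.float64(8.66550543733819e-08), (-1, -1, -1, -1), array([-0.0002,  1.2091, -1.2093, -1.2094])) 0.00025599542348639446
L [0.3309 0.579  0.3632 0.3842] resid 0.029014012944773286
```

```bash
cat > fk2.py <<'E'
from fk import *
f=np.load('/tmp/fk.npz');sg=f['sg'];x=f['x'];E=R.from_rotvec(x[1:4])
def cols(q):
    c=[k.as_matrix() for k in chain(q,sg,x)]
    return np.stack([np.array([0,0,1.]),c[1][:,2],c[2][:,0],c[3][:,2],c[3][:,0],c[5][:,2],c[5][:,0]],1),chain(q,sg,x)[-1]*E
A=np.vstack([cols(q)[0] for q in Q]);b=P.ravel()
L=np.linalg.lstsq(A,b,rcond=None)[0]
def fk(q):
    C,r=cols(q); return C@L,r
lo=np.array([-3.06,-.37,-1.25,.18,-1.1,.23,-2.94]);hi=np.array([3.06,2.12,1.32,2.47,4.24,1.98,2.94])
def ik(p,r,seeds):
    best=None
    for q0 in seeds:
        q0=np.clip(q0,lo+.03,hi-.03)
        g=lambda q:np.r_[(fk(q)[0]-p)*10,(r.inv()*fk(q)[1]).as_rotvec()*3, .0005*(q-q0)]
        s=least_squares(g,q0,bounds=(lo+.02,hi-.02)); e=np.abs(s.fun[:6]).max()
        if best is None or e<best[0]: best=(e,s.x)
    return best
if __name__=='__main__':
    print('L',L,'resid',np.abs(A@L-b).max())
    M=R.from_rotvec(bot.state()['ee_rot'])
    a=np.radians(75.7);h=np.array([np.cos(a),np.sin(a),0]);ax=np.cross(h,[0,0,1])
    M0=R.from_rotvec([-1.585,1.097,-1.809])
    rng=np.random.default_rng(0)
    for al in range(-180,180,20):
        Rt=R.from_euler('z',al-75.7,degrees=True)*R.from_rotvec(ax*np.radians(75))*M0
        for z in (.08,.2):
            e,q=ik(np.array([.536,-.172,z]),Rt,list(Q)+[rng.uniform(lo,hi) for _ in range(6)])
            print(al,z,'err %.4f'%e,q.round(2) if e<.01 else '')
E
python3 fk2.py
```

```text
L [ 0.3474  0.5927 -0.0791  0.3708 -0.0032  0.4507 -0.0535] resid 0.028069144474397012
-180 0.08 err 0.0000 [ 0.27  1.13 -0.2   1.07  0.26  1.66  1.62]
-180 0.2 err 0.0000 [ 0.39  1.07 -0.63  0.96  0.47  1.95  1.43]
-160 0.08 err 0.0000 [-0.21  1.2   0.85  1.2  -0.31  1.53  2.46]
-160 0.2 err 0.0000 [ 0.16  0.97 -0.19  1.1   0.38  1.76  1.85]
-140 0.08 err 0.0000 [ 0.1   1.03 -0.27  1.37  0.6   1.44  1.87]
-140 0.2 err 0.0000 [ 0.31  1.01 -0.88  1.26  0.84  1.91  1.67]
-120 0.08 err 0.0000 [-0.19  0.95  0.19  1.61  0.48  1.05  2.23]
-120 0.2 err 0.0000 [ 0.3   0.95 -0.97  1.48  0.98  1.83  1.79]
-100 0.08 err 0.0000 [ 0.23  1.   -0.81  1.8   1.19  1.49  1.78]
-100 0.2 err 0.0000 [-0.61  0.83  0.84  1.8   0.15  0.8   2.92]
-80 0.08 err 0.0000 [-0.11  0.81 -0.08  2.06  1.3   0.79  1.96]
-80 0.2 err 0.0000 [-0.81  0.91  1.17  2.06 -0.34  0.42 -2.6 ]
-60 0.08 err 0.0000 [ 0.4   1.03 -1.15  2.27  1.62  1.58  1.9 ]
-60 0.2 err 0.0000 [ 0.01  0.51 -0.17  2.19  1.43  0.73  2.27]
-40 0.08 err 0.0000 [ 0.32  0.82 -0.53  2.44  2.18  1.02  1.86]
-40 0.2 err 0.0000 [ 0.7   0.68 -1.23  2.35  1.67 
[... 434 characters left out ...]
0.54]
60 0.2 err 0.0000 [ 1.    0.69 -0.36  1.84 -0.61  0.88  0.62]
80 0.08 err 0.0000 [ 1.05  1.01 -0.62  1.69 -0.15  0.87  0.53]
80 0.2 err 0.0000 [ 1.04  0.83 -0.6   1.6  -0.24  1.09  0.52]
100 0.08 err 0.0000 [ 0.91  1.07 -0.58  1.45 -0.04  1.18  0.68]
100 0.2 err 0.0000 [ 0.91  0.92 -0.58  1.36 -0.11  1.38  0.65]
120 0.08 err 0.0000 [ 0.76  1.12 -0.55  1.24  0.06  1.43  0.85]
120 0.2 err 0.0000 [ 0.52  0.95  0.11  1.14 -0.37  1.71  1.21]
140 0.08 err 0.0000 [ 0.73  1.25 -0.94  1.08  0.45  1.71  0.8 ]
140 0.2 err 0.0000 [ 0.61  1.05 -0.53  1.    0.13  1.81  1.03]
160 0.08 err 0.0000 [ 0.28  1.14  0.13  1.04 -0.1   1.67  1.63]
160 0.2 err 0.0000 [ 0.3   1.03  0.08  0.93 -0.06  1.88  1.59]
```

Run:
```python
from h import *
a=np.radians(75.7);h=np.array([np.cos(a),np.sin(a),0]);ax=np.cross(h,[0,0,1])
M0=R.from_rotvec([-1.585,1.097,-1.809])
Rt=R.from_euler('z',87-75.7,degrees=True)*R.from_rotvec(ax*np.radians(75))*M0
s=bot.state();D=Rt*R.from_rotvec(s['ee_rot']).inv()
print(D.as_rotvec(),np.degrees(D.magnitude()));print(Rt.as_matrix(),Rt.as_rotvec(),s['position'])
```

```text
[ 0.0629 -0.1209  1.5199] 87.43524358874069
[[-0.0407  0.0347  0.9986]
 [-0.7641  0.6429 -0.0535]
 [-0.6438 -0.7652  0.0003]] [-0.643   1.4839 -0.7217] [ 0.5457 -0.1968  0.2568]
```

>>> step_arm(
  targets=[
    {"wx":0.006,"wy":-0.012,"wz":0.152,"x":0,"y":0,"z":0,"claw":0},
    {"wx":0.012,"wy":-0.024,"wz":0.304,"x":0,"y":0,"z":0,"claw":0},
    {"wx":0.019,"wy":-0.036,"wz":0.456,"x":0,"y":0,"z":0,"claw":0},
    {"wx":0.025,"wy":-0.048,"wz":0.608,"x":0,"y":0,"z":0,"claw":0},
    {"wx":0.031,"wy":-0.06,"wz":0.76,"x":0,"y":0,"z":0,"claw":0},
    {"wx":0.038,"wy":-0.073,"wz":0.912,"x":0,"y":1,"z":0,"claw":0},
    {"wx":0.044,"wy":-0.085,"wz":1.064,"x":0,"y":1,"z":-1,"claw":0},
    {"wx":0.05,"wy":-0.097,"wz":1.216,"x":0,"y":2,"z":-2,"claw":0},
    {"wx":0.057,"wy":-0.109,"wz":1.368,"x":-0.5,"y":2.5,"z":-3,"claw":0},
    {"wx":0.063,"wy":-0.121,"wz":1.52,"x":-1,"y":2.5,"z":-5,"claw":0},
    {"wx":0.063,"wy":-0.121,"wz":1.52,"x":-1,"y":2.5,"z":-5,"claw":0},
    {"wx":0.063,"wy":-0.121,"wz":1.52,"x":-1,"y":2.5,"z":-5,"claw":0},
  ],
)

```text
time: 23.3
position: [0.5366, -0.1699, 0.2071]
ee_rot: [-0.643, 1.485, -0.719]
ft_force: [0.1, 0.6, -3.3]
opening: 0.0299
```

```bash
cat > st.py <<'E'
from h import *
s=bot.state();Rt=R.from_rotvec([-0.643,1.4839,-0.7217]);D=Rt*R.from_rotvec(s['ee_rot']).inv()
print(s['time'],s['position'],s['q'],s['ft_force'],s['opening'],'rel to upright',D.as_rotvec())
E
python3 st.py
python3 - <<'E'
from h import *
s2,p2,d2=look('s19','side',(60,260,240,490),3)
s2,p2,d2=look('t19','top',(110,250,280,450),4)
E
```

```text
23.3 [ 0.5366 -0.1699  0.2071] [ 0.8021  0.7744 -0.3376  1.5716 -0.411   1.1985  0.6884] [ 0.0954  0.6242 -3.3285] 0.02989343780279849 rel to upright [-0.0019 -0.001  -0.0019]
```

View pics/s19.png

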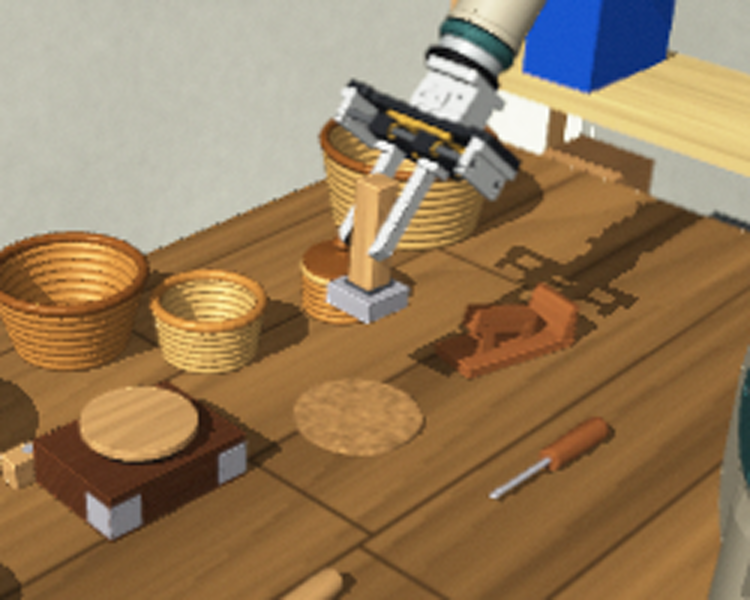

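View pics/t19.png

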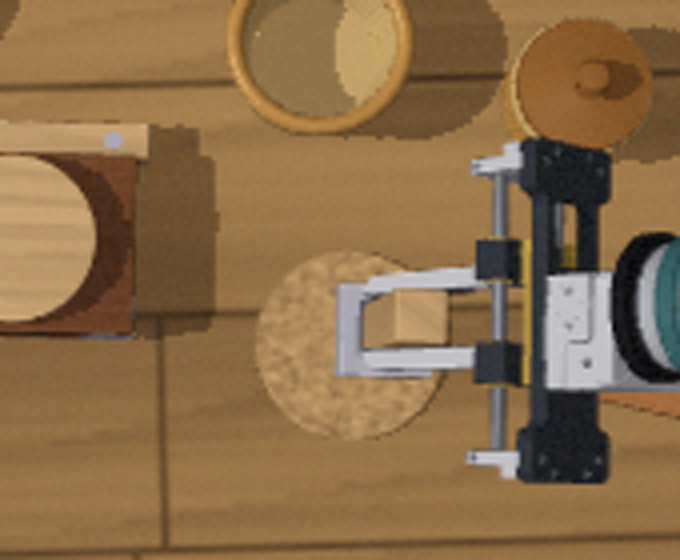

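>>> step_arm(
  targets=[
    {"wx":0,"wy":0,"wz":0,"x":0,"y":-0.1,"z":-4,"claw":0},
    {"wx":0,"wy":0,"wz":0,"x":0,"y":-0.2,"z":-8,"claw":0},
    {"wx":0,"wy":0,"wz":0,"x":0,"y":-0.2,"z":-11,"claw":0},
    {"wx":0,"wy":0,"wz":0,"x":0,"y":-0.2,"z":-11.8,"claw":0},
    {"wx":0,"wy":0,"wz":0,"x":0,"y":-0.2,"z":-12.0,"claw":0},
    {"wx":0,"wy":0,"wz":0,"x":0,"y":-0.2,"z":-12.0,"claw":0},
  ],
)

```text
time: 24.15
position: [0.5378, -0.1726, 0.089]
ee_rot: [-0.643, 1.48, -0.72]
ft_force: [0.1, 0.5, -3.1]
opening: 0.0298
```

```bash
python3 st.py
python3 - <<'E'
from h import *
s2,p2,d2=look('s20','side',(110,210,300,430),5)
E
```

```text
24.15 [ 0.5378 -0.1726  0.089 ] [ 0.801   0.938  -0.3321  1.613  -0.3991  1.0169  0.7821] [ 0.103   0.485  -3.1197] 0.02982999995579895 rel to upright [-0.0006  0.0028 -0.0029]
```

View pics/s20.png

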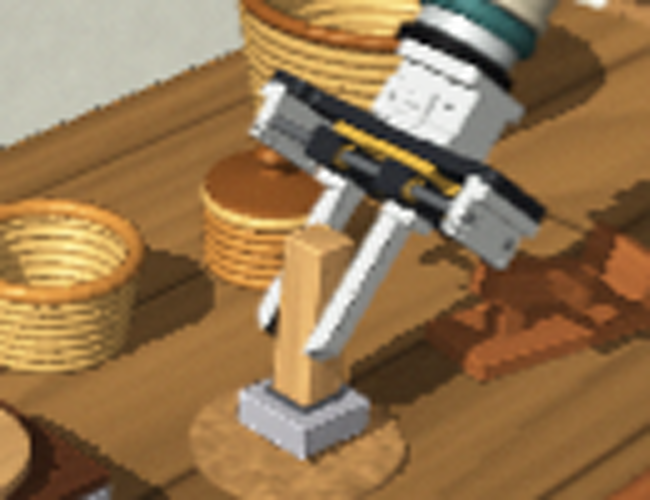

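>>> step_arm(
  targets=[
    {"wx":0,"wy":0,"wz":0,"x":0,"y":0,"z":-0.2,"claw":0},
    {"wx":0,"wy":0,"wz":0,"x":0,"y":0,"z":-0.4,"claw":0},
    {"wx":0,"wy":0,"wz":0,"x":0,"y":0,"z":-0.6,"claw":0},
    {"wx":0,"wy":0,"wz":0,"x":0,"y":0,"z":-0.6,"claw":0},
  ],
)

```text
time: 24.7
position: [0.5372, -0.1723, 0.0827]
ee_rot: [-0.643, 1.482, -0.718]
ft_force: [-1.1, -2.0, 4.1]
opening: 0.0298
```

>>> step_arm(
  targets=[
    {"wx":0,"wy":0,"wz":0,"x":0,"y":0,"z":0.1,"claw":0.4},
    {"wx":0,"wy":0,"wz":0,"x":0,"y":0,"z":0.1,"claw":0.7},
    {"wx":0,"wy":0,"wz":0,"x":0,"y":0,"z":0.1,"claw":1},
    {"wx":0,"wy":0,"wz":0,"x":0,"y":0,"z":0.1,"claw":1},
    {"wx":0,"wy":0,"wz":0,"x":0,"y":0,"z":0.1,"claw":1},
  ],
)

```text
time: 25.32
position: [0.537, -0.1721, 0.0826]
ee_rot: [-0.644, 1.482, -0.718]
ft_force: [0.2, -0.6, 0.3]
opening: 0.0743
```

```bash
python3 st.py
python3 - <<'E'
from h import *
s2,p2,d2=look('s21','side',(110,210,300,430),5)
E
```

```text
25.325 [ 0.537  -0.1721  0.0826] [ 0.8007  0.9477 -0.3314  1.6143 -0.3982  1.0095  0.7859] [ 0.228  -0.6123  0.2721] 0.07434015787591454 rel to upright [-0.0018  0.0008 -0.0033]
```

View pics/s21.png

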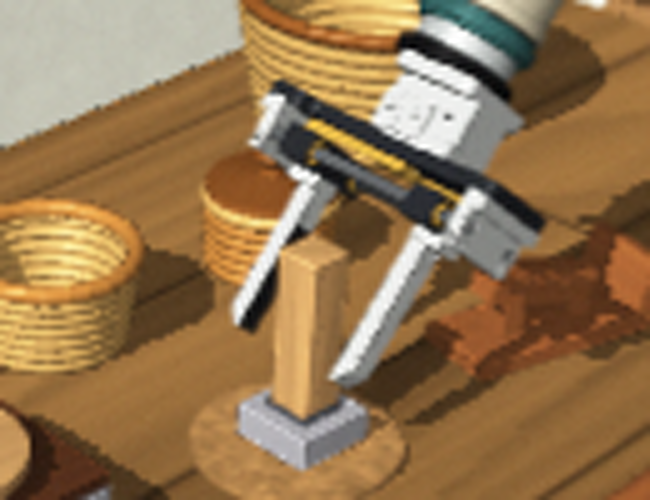

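>>> step_arm(
  targets=[
    {"wx":0,"wy":0,"wz":0,"x":-0.1,"y":-2,"z":2.4,"claw":1},
    {"wx":0,"wy":0,"wz":0,"x":-0.3,"y":-5,"z":5.9,"claw":1},
    {"wx":0,"wy":0,"wz":0,"x":-0.4,"y":-8.4,"z":10,"claw":1},
    {"wx":-0.17,"wy":0.01,"wz":0,"x":-0.4,"y":-10,"z":14,"claw":1},
    {"wx":-0.35,"wy":0.02,"wz":0,"x":-0.4,"y":-10,"z":17,"claw":1},
    {"wx":-0.52,"wy":0.028,"wz":0,"x":-0.4,"y":-10,"z":17,"claw":1},
    {"wx":-0.698,"wy":0.038,"wz":0,"x":-0.4,"y":-10,"z":17,"claw":1},
    {"wx":-0.698,"wy":0.038,"wz":0,"x":-0.4,"y":-10,"z":17,"claw":1},
  ],
)

```text
time: 26.38
position: [0.5349, -0.2662, 0.2539]
ee_rot: [-1.187, 1.241, -1.236]
ft_force: [-0.2, 0.1, -0.2]
opening: 0.0938
```

```bash
cat > stamp.py <<'E'
from h import *
def stamp(p,d,cx=.537,cy=-.172,v=True):
    X=cloud('top',d);z=X[...,2]+.0015
    g=(abs(X[...,0]-cx)<.07)&(abs(X[...,1]-cy)<.07)
    out={}
    for n,lo,hi,pl in(('handle',.122,.15,.135),('foot',.02,.034,.027)):
        m=(g&(z>lo)&(z<hi)).astype(np.uint8)
        Y=onplane('top',np.argwhere(m)[:,::-1],pl)[:,:2]
        r=cv2.minAreaRect((Y*1000).astype(np.float32)); print(n,m.sum(),r,'z',np.median(z[m>0]))
if __name__=='__main__':
    import sys
    s,p,d=look(sys.argv[1],'top',(130,230,300,430),6);stamp(p,d)
    M=R.from_rotvec(s['ee_rot']).as_matrix();print(s['time'],s['position'],M[:,1],M[:,2],s['ft_force'])
E
python3 stamp.py t22
```

```text
handle 146 ((537.6376342773438, -171.72242736816406), (29.680458068847656, 27.004436492919922), 88.4731674194336) z 0.13457033384732892
foot 225 ((538.6273193359375, -173.65106201171875), (54.03102111816406, 54.314491271972656), 88.03585815429688) z 0.02765203038253311
26.375 [ 0.5349 -0.2662  0.2539] [-0.     0.004 -1.   ] [ 0.9992 -0.0409 -0.0002] [-0.2446  0.0982 -0.2445]
```

View pics/t22.png

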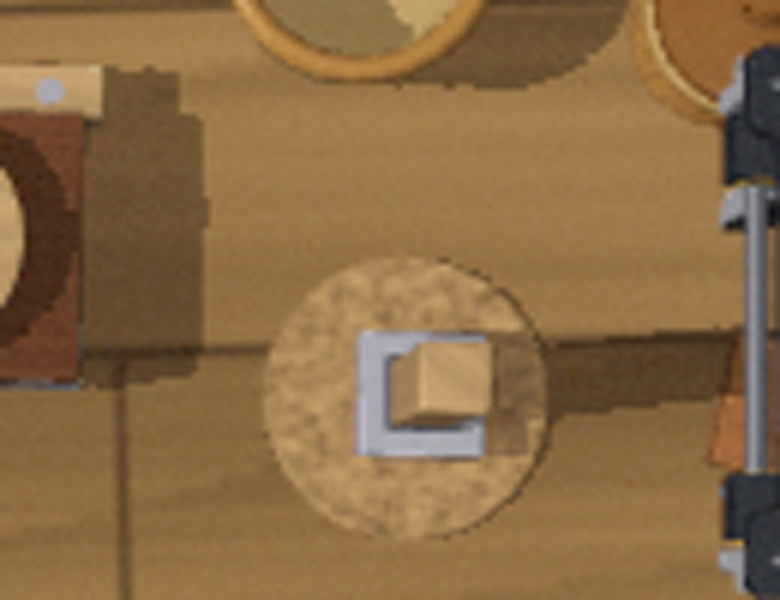

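>>> step_arm(
  targets=[
    {"wx":0,"wy":0,"wz":0,"x":0.3,"y":5,"z":0,"claw":1},
    {"wx":0,"wy":0,"wz":0,"x":0.3,"y":9.4,"z":0,"claw":1},
    {"wx":0,"wy":0,"wz":0,"x":0.3,"y":9.4,"z":0,"claw":1},
    {"wx":0,"wy":0,"wz":0,"x":0.3,"y":9.4,"z":-4,"claw":1},
    {"wx":0,"wy":0,"wz":0,"x":0.3,"y":9.4,"z":-8,"claw":1},
    {"wx":0,"wy":0,"wz":0,"x":0.3,"y":9.4,"z":-12,"claw":1},
    {"wx":0,"wy":0,"wz":0,"x":0.3,"y":9.4,"z":-14.6,"claw":1},
    {"wx":0,"wy":0,"wz":0,"x":0.3,"y":9.4,"z":-14.6,"claw":1},
    {"wx":0,"wy":0,"wz":0,"x":0.3,"y":9.4,"z":-14.6,"claw":1},
  ],
)

```text
time: 27.55
position: [0.5364, -0.1802, 0.1072]
ee_rot: [-1.183, 1.25, -1.247]
ft_force: [0.2, 0.3, 0.1]
opening: 0.094
```

Run:
```python
from h import *
s,p,d=look('s23','side',(90,210,300,450),5)
M=R.from_rotvec(s['ee_rot']).as_matrix();print(s['time'],s['position'],M[:,1],M[:,2],s['ft_force'],s['q'])
look('w23','wrist',(0,400,0,640),1)
```

```text
27.55 [ 0.5364 -0.1802  0.1072] [-0.0009  0.0018 -1.    ] [ 0.9986 -0.0533 -0.001 ] [0.1931 0.306  0.1242] [ 0.3189  0.6656 -0.0671  1.8598  0.0688  0.6198  0.1567]
```

View pics/s23.png

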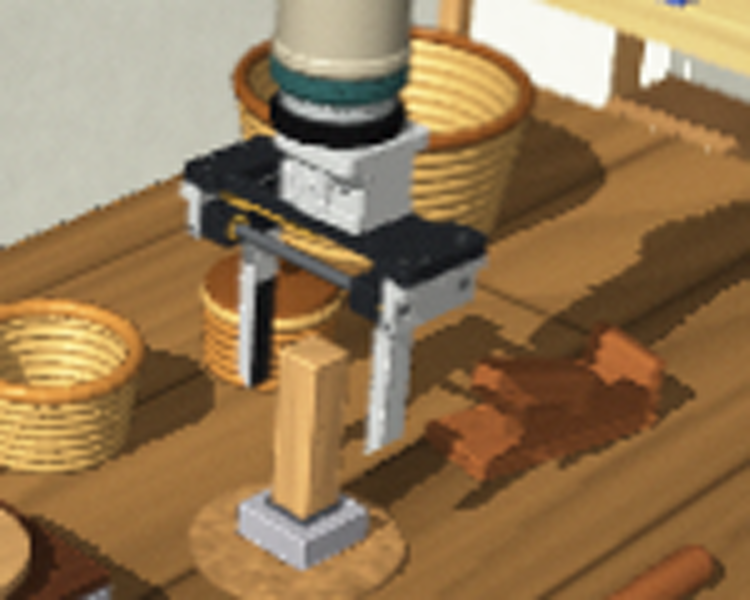

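View pics/w23.png

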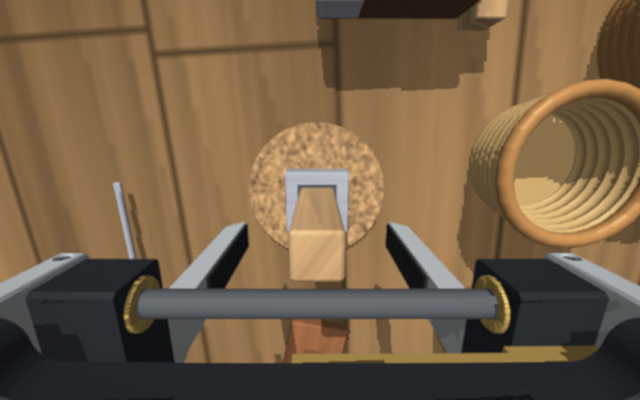

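>>> step_arm(
  targets=[
    {"wx":0,"wy":0,"wz":0,"x":0.15,"y":0.8,"z":0,"claw":1},
    {"wx":0,"wy":0,"wz":0,"x":0.15,"y":0.8,"z":0,"claw":1},
    {"wx":0,"wy":0,"wz":0,"x":0.15,"y":0.8,"z":0,"claw":0.4},
    {"wx":0,"wy":0,"wz":0,"x":0.15,"y":0.8,"z":0,"claw":0.2},
    {"wx":0,"wy":0,"wz":0,"x":0.15,"y":0.8,"z":0,"claw":0},
    {"wx":0,"wy":0,"wz":0,"x":0.15,"y":0.8,"z":0,"claw":0},
    {"wx":0,"wy":0,"wz":0,"x":0.15,"y":0.8,"z":0,"claw":0},
    {"wx":0,"wy":0,"wz":0,"x":0.15,"y":0.8,"z":0,"claw":0},
    {"wx":0,"wy":0,"wz":0,"x":0.15,"y":0.8,"z":0,"claw":0},
    {"wx":0,"wy":0,"wz":0,"x":0.15,"y":0.8,"z":0,"claw":0},
  ],
  force=55,
)

```text
time: 28.9
position: [0.5375, -0.1703, 0.1067]
ee_rot: [-1.184, 1.249, -1.244]
ft_force: [-0.1, -0.2, -0.1]
opening: 0.0299
```

Run:
```python
from h import *
s,p,d=look('w24','wrist',(0,400,0,640),1)
M=R.from_rotvec(s['ee_rot']).as_matrix();print(s['time'],s['position'],M,s['ft_force'],s['opening'])
```

```text
28.9 [ 0.5375 -0.1703  0.1067] [[-0.0507 -0.0017  0.9987]
 [-0.9987  0.0023 -0.0507]
 [-0.0022 -1.     -0.0018]] [-0.0872 -0.247  -0.1215] 0.029885192907592395
```

View pics/w24.png

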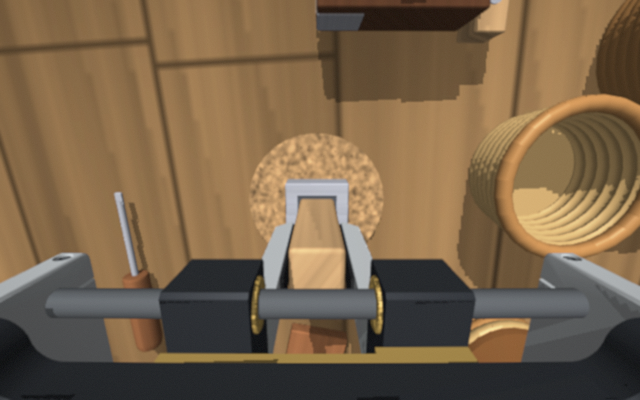

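>>> step_arm(
  targets=[
    {"wx":0,"wy":0,"wz":0,"x":0,"y":0,"z":1.5,"claw":0},
    {"wx":0,"wy":0,"wz":0,"x":0,"y":0,"z":6,"claw":0},
    {"wx":0,"wy":0,"wz":0,"x":0,"y":0,"z":11,"claw":0},
    {"wx":0,"wy":0,"wz":0,"x":1.4,"y":4.6,"z":12,"claw":0},
    {"wx":0,"wy":0,"wz":0,"x":2.8,"y":9.2,"z":12,"claw":0},
    {"wx":0,"wy":0,"wz":0,"x":4.2,"y":13.8,"z":12,"claw":0},
    {"wx":0,"wy":0,"wz":0,"x":5.6,"y":18.4,"z":12,"claw":0},
    {"wx":0,"wy":0,"wz":0,"x":7.15,"y":23,"z":12,"claw":0},
    {"wx":0,"wy":0,"wz":0,"x":7.15,"y":23,"z":12,"claw":0},
    {"wx":0,"wy":0,"wz":0,"x":7.15,"y":23,"z":12,"claw":0},
  ],
)

```text
time: 30.2
position: [0.6085, 0.059, 0.2268]
ee_rot: [-1.186, 1.249, -1.244]
ft_force: [-0.2, -0.4, -3.1]
opening: 0.0296
```

Run:
```python
from h import *
s,p,d=look('w25','wrist',(0,400,0,640),1)
M=R.from_rotvec(s['ee_rot']).as_matrix();print(s['time'],s['position'],M,s['ft_force'],s['opening'],s['q'])
look('s25','side',(100,260,240,420),4)
```

```text
30.2 [0.6085 0.059  0.2268] [[-0.0505 -0.0026  0.9987]
 [-0.9987  0.001  -0.0505]
 [-0.0009 -1.     -0.0026]] [-0.177  -0.3631 -3.0888] 0.02964211278255082 [-0.0894  0.5706 -0.0838  1.624   0.0538  0.9517 -0.2419]
```

View pics/w25.png

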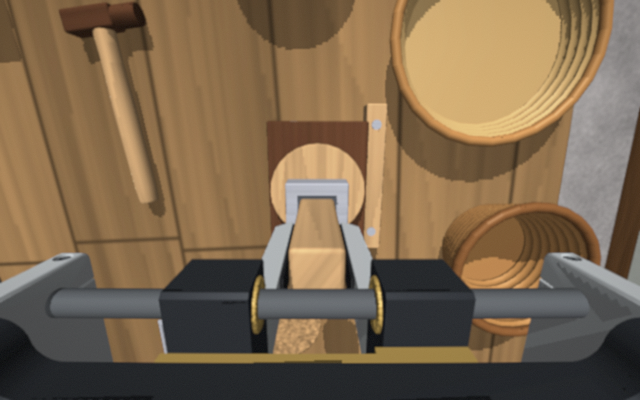

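View pics/s25.png

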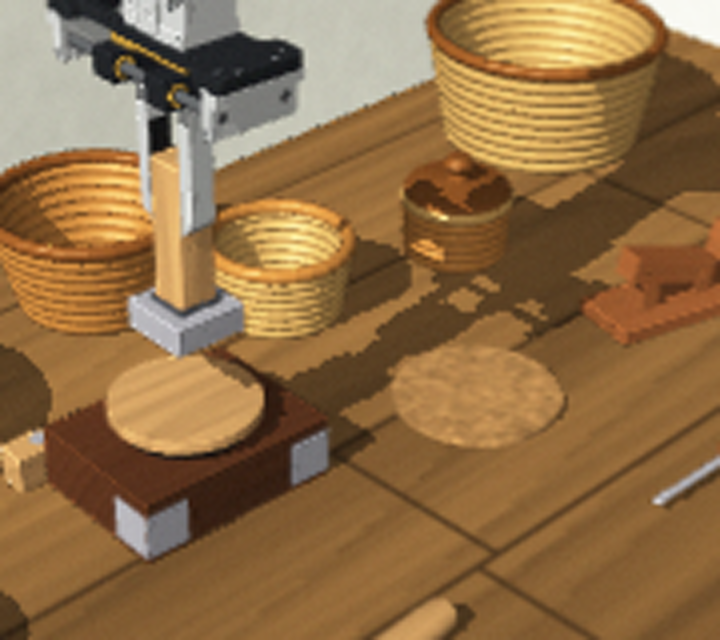

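>>> step_arm(
  targets=[
    {"wx":0,"wy":0,"wz":0,"x":0.05,"y":0.05,"z":-2,"claw":0},
    {"wx":0,"wy":0,"wz":0,"x":0.05,"y":0.05,"z":-4,"claw":0},
    {"wx":0,"wy":0,"wz":0,"x":0.05,"y":0.05,"z":-5,"claw":0},
    {"wx":0,"wy":0,"wz":0,"x":0.05,"y":0.05,"z":-5,"claw":0},
    {"wx":0,"wy":0,"wz":0,"x":0.05,"y":0.05,"z":-5,"claw":0},
  ],
)

```text
time: 30.92
position: [0.6101, 0.06, 0.1775]
ee_rot: [-1.183, 1.248, -1.245]
ft_force: [-0.0, -0.6, -3.4]
opening: 0.0299
```

Run:
```python
from h import *
s,p,d=look('w26','wrist',(0,400,0,640),1)
M=R.from_rotvec(s['ee_rot']).as_matrix();print(s['time'],s['position'],s['ft_force'],s['opening'])
look('s26','side',(160,250,250,350),7)
```

```text
30.925 [0.6101 0.06   0.1775] [-0.0364 -0.6044 -3.3772] 0.029885793781758815
```

View pics/w26.png

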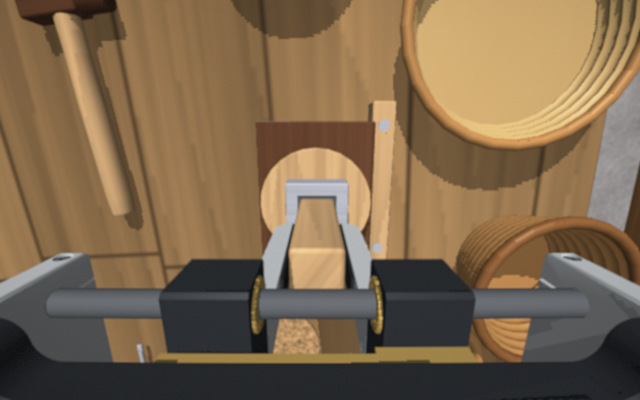

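View pics/s26.png

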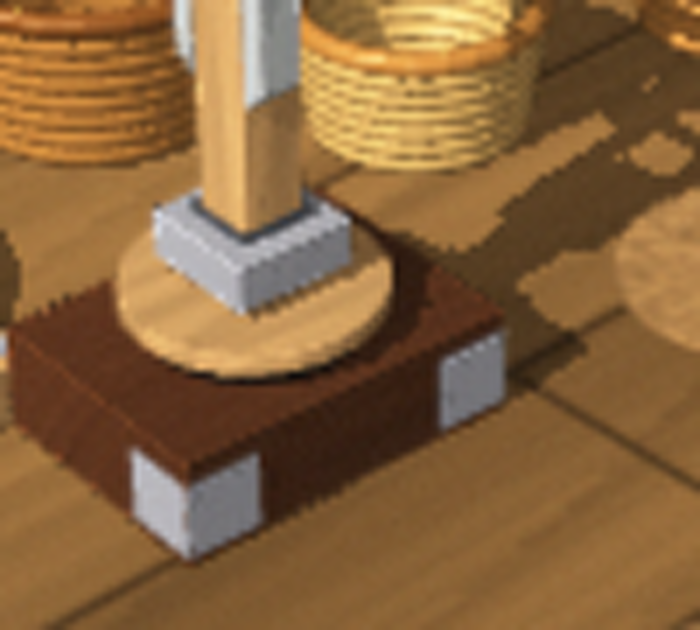

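Run:
```python
from h import *
f=np.load('/tmp/w26.npz');p=f['p'];d=f['d'];s=bot.state();X=cloud('wrist',d,s)
g=cv2.cvtColor(p,cv2.COLOR_RGB2GRAY).astype(int)
col=[(v,X[v,316].round(4).tolist()) for v in range(140,200,3)]
for c in col: print(c, p[c[0],316])
# disc outline pts on z=.07: visible arc
hsv=cv2.cvtColor(p,cv2.COLOR_RGB2HSV)
m=((X[...,2]>.062)&(X[...,2]<.078)&(np.hypot(X[...,0]-.609,X[...,1]-.058)<.07)).astype(np.uint8)
pts=np.argwhere(m)[:,::-1]; print('disc px',len(pts), pts.min(0),pts.max(0))
cs=max(cv2.findContours(m,cv2.RETR_EXTERNAL,cv2.CHAIN_APPROX_NONE)[0],key=len).reshape(-1,2)
# arc pts: leftmost/rightmost per row above v=215 and topmost
arc=[]
for v in range(148,222):
    us=pts[pts[:,1]==v][:,0]
    if len(us): arc+= [[us.min()-.5,v],[us.max()+.5,v]]
A=onplane('wrist',arc,.07,s)[:,:2]
from scipy.optimize import least_squares
r=least_squares(lambda c:np.hypot(A[:,0]-c[0],A[:,1]-c[1])-.055,[.609,.058],loss='soft_l1',f_scale=.002);print('disc centre',r.x,np.abs(r.fun).mean())
# foot
F=((X[...,2]>.085)&(X[...,2]<.108)); F[:160]=0;F[225:]=0;F[:,:280]=0;F[:,356:]=0
q=np.argwhere(F)[:,::-1]; q=q[np.array([p[v,u].astype(int).max()-p[v,u].astype(int).min()<40 for u,v in q])]
print('foot px',q.min(0),q.max(0),onplane('wrist',[[q[:,0].min()-.5,195],[q[:,0].max()+.5,195],[316,q[:,1].min()-.5]],.0757+.022,s))
```

```text
(140, [0.6129, 0.1189, 0.0485]) [100  65  45]
(143, [0.6127, 0.1159, 0.0487]) [101  66  46]
(146, [0.6126, 0.1129, 0.0487]) [112  78  55]
(149, [0.6126, 0.1114, 0.0687]) [213 171 123]
(152, [0.6124, 0.1086, 0.069]) [205 164 117]
(155, [0.6123, 0.1057, 0.0679]) [205 166 118]
(158, [0.6121, 0.1029, 0.0683]) [205 164 117]
(161, [0.612, 0.0999, 0.0675]) [206 165 118]
(164, [0.6119, 0.0972, 0.0685]) [204 164 117]
(167, [0.6117, 0.0943, 0.0687]) [205 164 117]
(170, [0.6116, 0.0914, 0.0686]) [206 165 119]
(173, [0.6114, 0.0885, 0.0686]) [206 165 119]
(176, [0.6113, 0.0856, 0.0689]) [205 165 117]
(179, [0.6111, 0.0827, 0.0688]) [173 160 149]
(182, [0.6112, 0.0838, 0.0903]) [164 167 176]
(185, [0.6112, 0.0823, 0.0961]) [192 194 203]
(188, [0.611, 0.0795, 0.0956]) [186 188 197]
(191, [0.6109, 0.077, 0.0965]) [183 185 193]
(194, [0.6108, 0.0743, 0.0963]) [182 185 193]
(197, [0.6107, 0.0727, 0.1009]) [90 89 92]
disc px 4324 [261 148] [370 233]
disc centre [0.609  0.0571] 0.0005693621735287481
foot px [285 181] [348 224] [[0.5831 0.0751 0.0977]
 [0.6392 0.0723 0.0977]
 [0.6114 0.0866 0.0977]]
```

>>> step_arm(
  targets=[
    {"wx":0,"wy":0,"wz":0,"x":-0.15,"y":0,"z":0,"claw":0},
    {"wx":0,"wy":0,"wz":0,"x":-0.15,"y":0,"z":0,"claw":0},
    {"wx":0,"wy":0,"wz":0,"x":-0.15,"y":0,"z":-0.3,"claw":0},
    {"wx":0,"wy":0,"wz":0,"x":-0.15,"y":0,"z":-0.5,"claw":0},
    {"wx":0,"wy":0,"wz":0,"x":-0.15,"y":0,"z":-0.7,"claw":0},
    {"wx":0,"wy":0,"wz":0,"x":-0.15,"y":0,"z":-0.8,"claw":0},
    {"wx":0,"wy":0,"wz":0,"x":-0.15,"y":0,"z":-0.8,"claw":0},
  ],
)

```text
time: 31.9
position: [0.6079, 0.0603, 0.1691]
ee_rot: [-1.185, 1.249, -1.244]
ft_force: [-2.1, -0.3, 2.9]
opening: 0.0301
```

Run:
```python
from h import *
s=bot.state();print(s['time'],s['position'],s['ft_force'],s['moment'],R.from_rotvec(s['ee_rot']).as_matrix()[:,1])
```

```text
31.9 [0.6079 0.0603 0.1691] [-2.0745 -0.2545  2.8677] [-0.1053  0.477   0.013 ] [-0.0018  0.0023 -1.    ]
```

>>> step_arm(
  targets=[
    {"wx":0,"wy":0,"wz":0,"x":0,"y":0,"z":-0.1,"claw":0},
    {"wx":0,"wy":0,"wz":0,"x":0,"y":0,"z":-0.2,"claw":0},
    {"wx":0,"wy":0,"wz":0,"x":0,"y":0,"z":-0.28,"claw":0},
    {"wx":0,"wy":0,"wz":0,"x":0,"y":0,"z":-0.28,"claw":0},
  ],
)

```text
time: 32.4
position: [0.6079, 0.0603, 0.1667]
ee_rot: [-1.184, 1.249, -1.244]
ft_force: [-4.5, 0.0, 8.7]
opening: 0.0295
```

Run:
```python
from h import *
s=bot.state();print(s['time'],s['position'],s['ft_force'],s['moment'],R.from_rotvec(s['ee_rot']).as_matrix()[:,1])
look('s27','side',(160,250,250,350),7)
```

```text
32.4 [0.6079 0.0603 0.1667] [-4.5085  0.031   8.7435] [-0.162   0.9882 -0.0261] [-0.0016  0.0023 -1.    ]
```

View pics/s27.png

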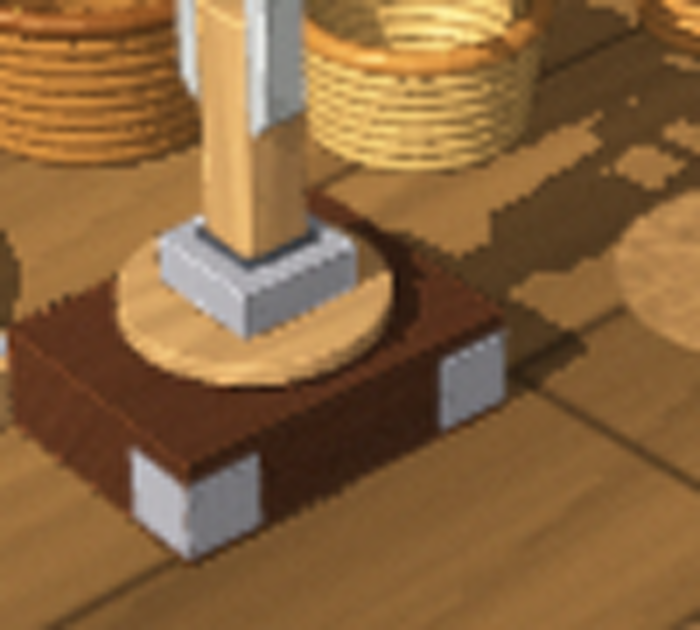

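>>> step_arm(
  targets=[
    {"wx":0,"wy":0,"wz":0,"x":0,"y":0,"z":0,"claw":0},
    {"wx":0,"wy":0,"wz":0,"x":-0.05,"y":0,"z":0,"claw":0},
    {"wx":0,"wy":0,"wz":0,"x":-0.1,"y":0,"z":0,"claw":0},
    {"wx":0,"wy":0,"wz":0,"x":-0.1,"y":0,"z":0,"claw":0},
    {"wx":0,"wy":0,"wz":0,"x":-0.1,"y":0,"z":0,"claw":0},
  ],
)

```text
time: 33.08
position: [0.6077, 0.0603, 0.167]
ee_rot: [-1.183, 1.247, -1.245]
ft_force: [-2.2, -0.1, 7.7]
opening: 0.0297
```

Run:
```python
from h import *
s=bot.state();print(s['time'],s['position'],s['ft_force'],s['moment'],R.from_rotvec(s['ee_rot']).as_matrix()[:,1])
```

```text
33.075 [0.6077 0.0603 0.167 ] [-2.1561 -0.1442  7.6679] [-0.125   0.6636 -0.0195] [ 0.0001  0.0024 -1.    ]
```

>>> step_arm(
  targets=[
    {"wx":0,"wy":0,"wz":0,"x":0,"y":0,"z":0.2,"claw":0},
    {"wx":0,"wy":0,"wz":0,"x":0,"y":0,"z":0.5,"claw":0},
    {"wx":0,"wy":0,"wz":0,"x":0,"y":0,"z":0.9,"claw":0},
    {"wx":0,"wy":0,"wz":0,"x":0,"y":0,"z":2,"claw":0},
    {"wx":0,"wy":0,"wz":0,"x":0,"y":0,"z":4,"claw":0},
    {"wx":0,"wy":0,"wz":0,"x":0,"y":0,"z":6,"claw":0},
    {"wx":0,"wy":0,"wz":0,"x":0,"y":0,"z":6,"claw":0},
    {"wx":0,"wy":0,"wz":0,"x":0,"y":0,"z":6,"claw":0},
  ],
)

```text
time: 34.08
position: [0.6065, 0.0602, 0.2252]
ee_rot: [-1.186, 1.25, -1.243]
ft_force: [-1.2, -0.5, -3.5]
opening: 0.0298
```

Run:
```python
from h import *
s=bot.state();print(s['time'],s['position'],s['ft_force'],R.from_rotvec(s['ee_rot']).as_matrix()[:,1:])
```

```text
34.075 [0.6065 0.0602 0.2252] [-1.1575 -0.5169 -3.5417] [[-0.0029  0.9987]
 [ 0.0021 -0.0506]
 [-1.     -0.003 ]]
```

>>> step_arm(
  targets=[
    {"wx":0,"wy":0,"wz":0,"x":-1,"y":-4,"z":0.5,"claw":0},
    {"wx":0,"wy":0,"wz":0,"x":-2.5,"y":-9,"z":0.5,"claw":0},
    {"wx":0,"wy":0,"wz":0,"x":-4.2,"y":-14,"z":0.5,"claw":0},
    {"wx":0,"wy":0,"wz":0,"x":-5.6,"y":-19,"z":0.5,"claw":0},
    {"wx":0,"wy":0,"wz":0,"x":-6.9,"y":-23,"z":0,"claw":0},
    {"wx":0,"wy":0,"wz":0,"x":-6.9,"y":-23,"z":0,"claw":0},
    {"wx":0,"wy":0,"wz":0,"x":-6.9,"y":-23,"z":-4,"claw":0},
    {"wx":0,"wy":0,"wz":0,"x":-6.9,"y":-23,"z":-8,"claw":0},
    {"wx":0,"wy":0,"wz":0,"x":-6.9,"y":-23,"z":-10.8,"claw":0},
    {"wx":0,"wy":0,"wz":0,"x":-6.9,"y":-23,"z":-11.2,"claw":0},
    {"wx":0,"wy":0,"wz":0,"x":-6.9,"y":-23,"z":-11.2,"claw":0},
  ],
)

```text
time: 35.45
position: [0.5386, -0.1691, 0.1141]
ee_rot: [-1.184, 1.248, -1.243]
ft_force: [0.1, -0.4, -2.5]
opening: 0.0299
```

Run:
```python
from h import *
s=bot.state();print(s['time'],s['position'],s['ft_force'],R.from_rotvec(s['ee_rot']).as_matrix()[:,1:])
look('s28','side',(110,220,290,430),5)
```

```text
35.45 [ 0.5386 -0.1691  0.1141] [ 0.1469 -0.3579 -2.5136] [[-0.0014  0.9988]
 [ 0.0026 -0.0497]
 [-1.     -0.0015]]
```

View pics/s28.png

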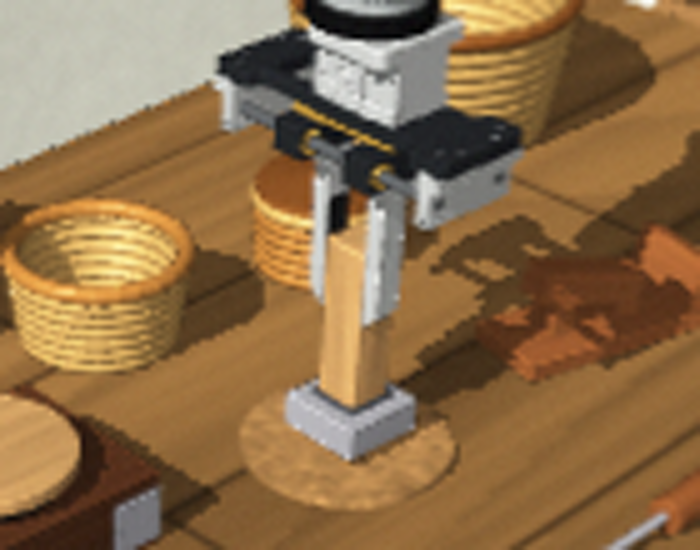

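Foot is about 7 mm above the mat, so I lower slowly until contact (x, y nudged to centre).

>>> step_arm(
  targets=[
    {"wx":0,"wy":0,"wz":0,"x":-0.1,"y":-0.1,"z":-0.3,"claw":0},
    {"wx":0,"wy":0,"wz":0,"x":-0.1,"y":-0.1,"z":-0.5,"claw":0},
    {"wx":0,"wy":0,"wz":0,"x":-0.1,"y":-0.1,"z":-0.7,"claw":0},
    {"wx":0,"wy":0,"wz":0,"x":-0.1,"y":-0.1,"z":-0.8,"claw":0},
    {"wx":0,"wy":0,"wz":0,"x":-0.1,"y":-0.1,"z":-0.8,"claw":0},
  ],
)

```text
time: 36.12
position: [0.5371, -0.1708, 0.1066]
ee_rot: [-1.184, 1.248, -1.244]
ft_force: [-2.0, 0.4, 5.3]
opening: 0.0295
```

>>> step_arm(
  targets=[
    {"wx":0,"wy":0,"wz":0,"x":0,"y":0,"z":0.2,"claw":0},
    {"wx":0,"wy":0,"wz":0,"x":0,"y":0,"z":0.2,"claw":0.5},
    {"wx":0,"wy":0,"wz":0,"x":0,"y":0,"z":0.2,"claw":0.8},
    {"wx":0,"wy":0,"wz":0,"x":0,"y":0,"z":0.2,"claw":0.8},
    {"wx":0,"wy":0,"wz":0,"x":0,"y":0,"z":0.2,"claw":0.8},
    {"wx":0,"wy":0,"wz":0,"x":0,"y":0,"z":1,"claw":0.8},
    {"wx":0,"wy":0,"wz":0,"x":0,"y":0,"z":4,"claw":0.8},
    {"wx":0,"wy":0,"wz":0,"x":0,"y":0,"z":9,"claw":0.8},
    {"wx":0,"wy":0,"wz":0,"x":0,"y":0,"z":14,"claw":0.8},
    {"wx":0,"wy":0,"wz":0,"x":-2,"y":-6,"z":16,"claw":0.8},
    {"wx":0,"wy":0,"wz":0,"x":-4,"y":-12,"z":16,"claw":0.8},
    {"wx":0,"wy":0,"wz":0,"x":-5,"y":-18,"z":16,"claw":0.8},
  ],
)

```text
time: 37.62
position: [0.4868, -0.3497, 0.2674]
ee_rot: [-1.184, 1.247, -1.245]
ft_force: [1.1, -0.6, 1.0]
opening: 0.0754
```

>>> step_arm(
  targets=[
    {"wx":0,"wy":0,"wz":0,"x":-1,"y":-5,"z":0,"claw":0.8},
    {"wx":0,"wy":0,"wz":0,"x":-2,"y":-10,"z":0,"claw":0.8},
    {"wx":0,"wy":0,"wz":0,"x":-2,"y":-10,"z":0,"claw":0.8},
  ],
)

```text
time: 38.0
position: [0.4643, -0.4533, 0.2659]
ee_rot: [-1.184, 1.254, -1.251]
ft_force: [-0.7, 0.4, -0.3]
opening: 0.0752
```

```bash
python3 stamp.py t29
python3 - <<'E'
from h import *
f=np.load('/tmp/t29.npz');blockpose(f['p'],f['d']);save('t29f.png',f['p'])
s,p,d=look('s29','side',(0,400,0,640),1)
g=np.load('/tmp/top0.npz')['p'];df=np.abs(f['p'].astype(int)-g.astype(int)).max(2)
for n,(u,v) in dict(mallet=(245,263),awl=(395,264),basket_far=(360,120),lidded=(425,131),blanks=(163,255),basket_left=(163,180)).items(): print(n,'diff',np.median(df[v-15:v+15,u-20:u+20]))
E
```

```text
handle 145 ((537.5729370117188, -174.14918518066406), (29.681331634521484, 27.004436492919922), 88.4731674194336) z 0.13472857351666628
foot 226 ((538.583984375, -173.64956665039062), (54.03102111816406, 54.22773361206055), 88.03585815429688) z 0.02723622771643236
38.0 [ 0.4643 -0.4533  0.2659] [-0.0032 -0.0008 -1.    ] [ 0.9983 -0.0582 -0.0032] [-0.6741  0.3755 -0.2866]
disc enc 609.6201782226562 57.301971435546875 54.731544494628906 mean [609.8498  56.7838] block 609.4090576171875 57.14583969116211 size 120.106689453125 159.87637329101562 yaw deg -2.9915847778320312
mallet diff 3.0
awl diff 3.0
basket_far diff 3.0
lidded diff 3.0
blanks diff 3.0
basket_left diff 3.0
```

View pics/t29f.png

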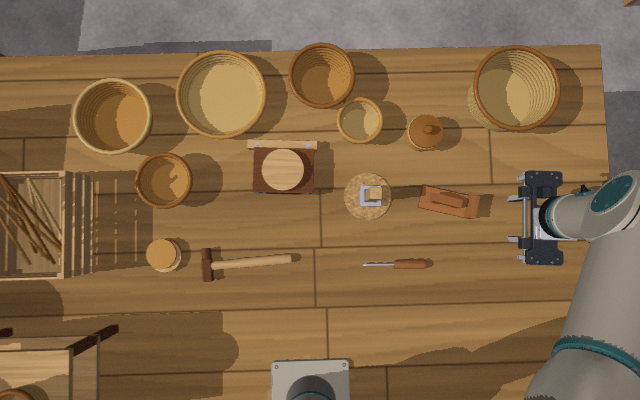

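View pics/s29.png

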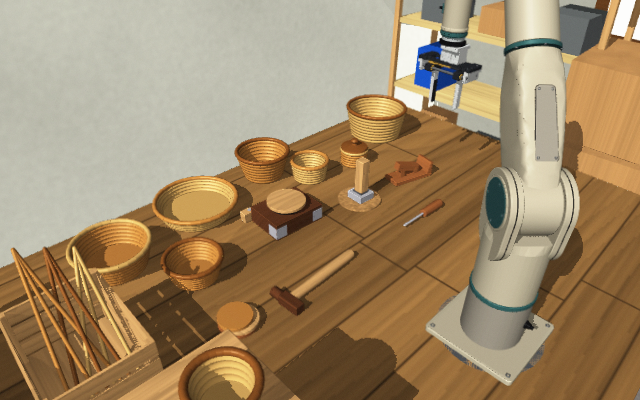

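The final pictures show the stamp standing on the mat at (368,196), the block flush at (283,170), the bystanders unchanged and the arm clear. I am handing the job in.

Run:
```python
from workcell import ticket,bot
s=bot.state();print(s['time'],s['qvel'].round(3),ticket.finish_job())
```

```text
the job is handed in; nothing more can be done
38.1 [-0.032 -0.011 -0.026  0.017 -0.004 -0.001 -0.   ] None
```

I finished the job and handed it in at 38.1 s; no verdict was given.

**Walking the block:** I pushed the rear corners left, right, left, then right, left, right to bring it flush. On the first three pushes the pushed side ended up leading by about 6.3°, 5.1° and 5.8°. The last three only squared it up, and on the very last the block did not move at 34 N.

**Stamping:** I took the stamp from its rest, stood it upright on the mat and let go. I gripped it again from above and pressed the disc with about 12 N, roughly 4.8 of its 10 mm. I held it for more than half a second and lifted straight up.

**Last checks:**
- **Block:** it is at yaw -2.99°, and the cleat measured about -3.0°. It was still home after pressing.
- **Stamp:** it stands upright, within 2–3 mm of the mat's middle.
- **Other goods:** they look the same as in the first picture. The gripper is clear of everything.

**What went wrong or disagreed:**
- My first try at turning the stamp upright ran into joint limits (joints 5 and 6). I turned it another way, with nothing touched.
- The two cameras disagreed by 1–2 mm on how well the stamp was centred on the disc, so I aimed between them.
- While pressing there was a sideways force of up to 4.5 N. I eased it to about 2 N before lifting; the measured tool position moved about 1 mm in x during the lift.

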